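# Set a spindle shaft up on matched V-blocks for a run-out check

### The job

Set the spindle shaft up for a run-out check on the slotted bed: first stand the two matching V-blocks on the bed's two rests, then lay the shaft in both grooves with its plain end up to the end stop and its collar towards the gauge plate, and last stand the dial gauge upright on the gauge plate with its plunger pressed down on top of the collar. The larger and the smaller V-block do not belong to the pair; leave those two where they are.

Things in the scene. Friction and masses are not known exactly. Their poses are not given: they have to be found in the camera images.
- vee_a: steel V-block, one of the matching pair: 46 wide (x) x 30 long (y) x 42 mm high, loose, 0.3 kg. Origin at the centre of its underside, z up. The 90 degree groove in its top runs along its y, 30 mm wide at the top and 15 mm deep; alike turned half round. A seated shaft's axis lies 41 mm above the underside. Grasp it low across its 46 mm width
- vee_b: steel V-block, the other of the matching pair, exactly like vee_a
- vee_large: steel V-block that does not match: 58 wide x 44 long x 62 mm high, origin and axes as vee_a. Stays where it stands
- vee_small: steel V-block that does not match: 34 wide x 24 long x 28 mm high, origin and axes as vee_a. Stays where it stands
- shaft: steel spindle shaft, 20 mm diameter, 180 mm long, 0.45 kg, collar (38 mm diameter) at one end. Origin on the axis at mid-length, near the centre of mass; y runs along the axis to the collar: plain end y = -90, collar y = +66 to +90 mm. It starts level in a wooden cradle, axis 43 mm above the bench; the cradle's uprights (42 mm high) are 43 mm or more from the middle, which is free to grasp
- gauge: dial gauge, loose, 0.57 kg. Origin at the centre of the foot's underside; foot 46 (x) x 50 (y) x 42 mm. Lift it by the rubber grip (18 mm diameter) atop its central post, 138 to 178 mm up. The dial (top at 135 mm) is on an arm along +y; its spring plunger points down at y = +48 mm, free tip 60 mm up, yields 12 mm at 1 to 2 N. In place the collar's top presses it in about 4 mm
- rest_1: flat steel rest on the slotted bed, 62 (x) x 44 (y) x 8 mm, fixed. Origin at the centre of its underside; its top is 24 mm above the bench. Its y runs along the bed, and so do grooves and shaft. The two rests stand 66 to 78 mm apart on the bed's centre line. Bed 90 x 316 mm, top 16 mm above the bench. On the way there carry things over the gauge (178 mm) and a fixed clamp block (114 mm high)
- rest_2: the other rest, like rest_1
- gauge_plate: thin dark steel plate on one end of the bed, 66 (x) x 58 (y) x 4 mm, fixed, origin at the centre of its underside, its top 20 mm above the bench. On the bed's centre line, 126 mm from the bed's middle, at either end, opposite the end stop
- end_stop: fixed steel post, 26 mm diameter, at the other end of the bed, 126 mm from the bed's middle, top 82 mm above the bench. A brass stop screw goes through it along the bed, level with the seated shaft; its tips stand 32 mm out from the post's axis. Origin under the post, on the bed's top. With the shaft's middle over the bed's middle the plain end is 4 mm from the tip: near enough
Not all that is in view belongs to the job. Leave any black look-alike of the vee_a alone.

How it is judged (in metres and radians):
On the way, in this order (a step that is already met when the one before it is completed fails the run):
1. both matching V-blocks stand on the rests, one on each ((((horizontal distance between vee_a and rest_1 below 0.01 m and z of vee_a in the frame of rest_1 between 0.006 and 0.01 m and angle between vee_a's own z axis and vertical below 0.05 rad) and (horizontal distance between vee_b and rest_2 below 0.01 m and z of vee_b in the frame of rest_2 between 0.006 and 0.01 m and angle between vee_b's own z axis and vertical below 0.05 rad)) or ((horizontal distance between vee_a and rest_2 below 0.01 m and z of vee_a in the frame of rest_2 between 0.006 and 0.01 m and angle between vee_a's own z axis and vertical below 0.05 rad) and (horizontal distance between vee_b and rest_1 below 0.01 m and z of vee_b in the frame of rest_1 between 0.006 and 0.01 m and angle between vee_b's own z axis and vertical below 0.05 rad)))), for 0.2 s.
2. the shaft lies seated in both grooves, level, plain end to the end stop ((((horizontal distance between vee_a and rest_1 below 0.01 m and z of vee_a in the frame of rest_1 between 0.006 and 0.01 m and angle between vee_a's own z axis and vertical below 0.05 rad) and (horizontal distance between vee_b and rest_2 below 0.01 m and z of vee_b in the frame of rest_2 between 0.006 and 0.01 m and angle between vee_b's own z axis and vertical below 0.05 rad)) or ((horizontal distance between vee_a and rest_2 below 0.01 m and z of vee_a in the frame of rest_2 between 0.006 and 0.01 m and angle between vee_a's own z axis and vertical below 0.05 rad) and (horizontal distance between vee_b and rest_1 below 0.01 m and z of vee_b in the frame of rest_1 between 0.006 and 0.01 m and angle between vee_b's own z axis and vertical below 0.05 rad))) and z of shaft in the frame of vee_a between 0.0385 and 0.0445 m and z of shaft in the frame of vee_b between 0.0385 and 0.0445 m and angle between shaft's own y axis and vertical between 1.535 and 1.607 rad and horizontal distance between shaft and end_stop below 0.137 m and horizontal distance between shaft and gauge_plate below 0.137 m and y of end_stop in the frame of shaft below -0.11 m and angle between the y axis of shaft and the y axis of rest_1, either way round below 0.12 rad), for 0.2 s.
3. the gauge stands on its plate with the plunger pressed on the collar (all of step 2 and horizontal distance between gauge and gauge_plate below 0.012 m and z of gauge in the frame of gauge_plate between 0.002 and 0.006 m and angle between gauge's own z axis and vertical below 0.05 rad and contact force between gauge and shaft above 0.2 N and y of shaft in the frame of gauge above 0.11 m), for 0.2 s.
At the end, for the whole second after the job is handed in: Matching V-blocks upright, within 10 mm of the rests' centres, one on each; shaft down in both grooves, level within 2 degrees, plain end towards the end stop, centred to 11 mm; gauge upright within 12 mm of its plate's centre, plunger pressing on the shaft (over 0.2 N); all at rest (all of step 3 and linear speed of each of vee_a, vee_b, shaft, gauge below 0.02 m/s); the robot touches nothing.
It fails at once if the larger or the smaller V-block is carried off (moved more than 40 mm) (distance of any of vee_large, vee_small from where it was at the start of the episode above 0.04 m).
It also fails if it takes over 120 s, if anything falls off the work surface, if the arm or the gripper's body presses on something with over 40 N, if the wrist force passes 120 N, or if a joint passes its speed limit or range.

### The arm

A 6-joint arm with a two-finger parallel gripper is mounted at the origin on a cart in front of the work surface, level with it; the furniture and walls round the work are solid. World frame = base frame: x ahead of the robot, y to its left, z up, the work surface at z = 0. Lengths are in m, angles in degrees, forces in N, time in s.
With the tool pointing down it reaches from about 0.35 to 0.875 m from the base axis. Payload 4.2 kg.
Tool frame: the origin (TCP) lies midway between the tips of the shut fingers; the grasp point (between the pads) lies 19 mm behind it (r.grasp_offset is the distance from the TCP to the grasp point, in m); z points along the fingers, y is the direction in which the jaws open and shut (so a half turn about z gives the same grasp; the last joint's range is limited). The gripper opens to 87 mm and grips with 3 to 60 N. Pads are 19 mm wide; open, the fingers measure 117 mm over their backs; the gripper's body (75 mm by 190 mm) begins 51 mm behind the grasp point.
Start: joints at [79.905, 22.042, 0.453, 0, -68.411, -14.817], TCP at [0.263, 0.567, 0.223] pointing down, gripper open.
Joint ranges: [-179.83, 179.83], [-69.29, 118.12], [-61.27, 80.66], [-181.25, 117.63], [-171.15, -9.14], [-177.46, 177.46]. Speed limits (degrees/s): [159.86, 159.86, 180, 180, 180, 180].

### API

Orientations are given as a 3x3 rotation matrix whose columns are the frame's x, y, z axes.
In Python, from station import r gives the robot as it stands.
- The arm moves only by the shell command python3 -m crank 'ROWS'. ROWS is JSON, a list of rows, each a list of 3 entries, a list of its own where there are three numbers: the closure, from -1 (fully open) to 1 (shut), so that 0 is half open, then the shift along the tool's x, y, z as a fraction of full scale, then the turn, a rotation vector about the tool's x, y, z as a fraction of full scale. In form: [[fingers, [dx, dy, dz], [wx, wy, wz]], ...]. A call has 1 to 8 rows; each row shifts and turns the commanded pose from where the row before left it, along the tool's axes as they then stand; what a row does not reach is not made up. Full scale, the value 1, is 100 mm for a shift and 45 degrees for a turn. A row lasts 1/10 s, in which the tool goes at most 50 mm and 8.59 degrees, less where a joint would pass 70% of its speed; a pose out of reach is approached as far as the arm can. A call with a number of a shift or a turn outside -1 to 1 is refused whole. A call with a gripper value outside its range is refused whole. The fingers move at their own pace and stop on an object; the grip force is fixed at half the most. Time passes only in rows, so rows that do not move let the fingers close. It gives the time, the measured TCP pose, the force and the opening at its end, in the units of the state.
- r.sense(): the state, without advancing time (a new reading comes with each control period).
- r.capture(name): name is "side" or "top" or "wrist"; returns a dict with "img" (400x640x3 uint8, blue, green, red), "fx", "fy", "cx", "cy" (pixels), "R" (3x3) and "t" (3): a world point X has camera coordinates R X + t. Camera axes: x right, y down, z forward; pixel columns grow to the right and rows downward; lengths in m; the calibration is good to about 2 mm. A picture is of the moment at which its call begins. There is no depth.
- r.finish_job(): hands the job in, once; it reports no verdict.
The state is a dict: "time_s": time; "joints": joint angles; "joint_velocities": joint speeds; "effort": joint torques, N m; "tcp_pos": TCP position; "ee_rot": TCP orientation; "wrist_force": force on the tool from outside, world axes, zero at the start; "moment": the same for the moment, N m; "gripper_width": opening from 0.0 (shut) to 1.0 (fully open).
Only numpy, scipy, OpenCV 4.12 (cv2) and the standard library are available. Lean on these libraries where they do the work, as an engineer would, in place of code of your own. Each camera call takes 0.05 s, during which the arm holds its last target.

## Working session

There is one attempt and no reset: what is moved stays moved. The work goes in short steps, Python scripts to look and compute and a shell command to move; the robot and the scene stay as the last step left them, time stands still between calls to the robot, and variables do not carry over. Pictures are saved under pics/ and viewed, and the job is handed in when it is done.

```bash
ls -la; mkdir -p pics; python3 - <<'E'
from station import r
import cv2,numpy as np
np.set_printoptions(precision=4,suppress=True)
s=r.sense();print(s)
for n in ("side","top","wrist"):
    c=r.capture(n);cv2.imwrite(f"pics/{n}0.png",c["img"]);print(n,c["fx"],c["fy"],c["cx"],c["cy"],c["R"],c["t"])
E
```

```text
total 12
drwxr-xr-x  3 agent agent 4096 Dec  7 13:45 .
drwxr-xr-x 23 root  root  4096 Dec  7 13:45 ..
drwxr-xr-x  2 agent agent 4096 Dec  7 13:45 pics
{'time_s': 0.0, 'joints': array([ 79.9054,  22.089 ,   0.3786,  -0.0304, -68.4131, -14.816 ]), 'joint_velocities': array([ 0.0213, -0.083 ,  0.0609,  0.0407, -0.024 ,  0.0872]), 'effort': array([  0.0002, -39.0666,  18.7409,   4.2201,   0.0111,  -0.0002]), 'tcp_pos': array([0.263 , 0.5663, 0.2215]), 'ee_rot': array([[ 0.9069, -0.4214, -0.0009],
       [-0.4214, -0.9069, -0.002 ],
       [ 0.0001,  0.0022, -1.    ]]), 'wrist_force': array([ 0.1832, -0.0594,  0.1063]), 'moment': array([-0.0487, -0.021 ,  0.0428]), 'gripper_width': 0.9979530835059557}
side 440.38654808729217 440.38654808729217 318.4491105834982 199.02007362806108 [[ 0.9028 -0.43   -0.0028]
 [-0.2844 -0.5921 -0.754 ]
 [ 0.3226  0.6815 -0.6569]] [-0.5086  0.2003  0.709 ]
top 449.0476425271197 449.0476425271197 315.352742280706 200.84088305573133 [[ 0.008  -0.9995  0.029 ]
 [-0.9885 -0.0123 -0.1507]
 [ 0.151  -0.0274 -0.9882]] [0.0001 0.5508 1.1132]
wrist 289.3191224645823 289.3191224645823 319.1316188088396 201.29654570527336 [[-0.4216 -0.9068  0.0035]
 [-0.869   0.4051  0.2842]
 [-0.2592  0.1167 -0.9588]] [ 0.6243 -0.0343  0.3929]
```

View pics/top0.png

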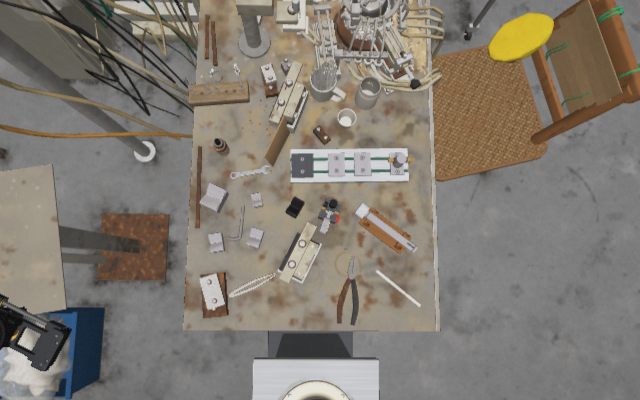

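View pics/side0.png

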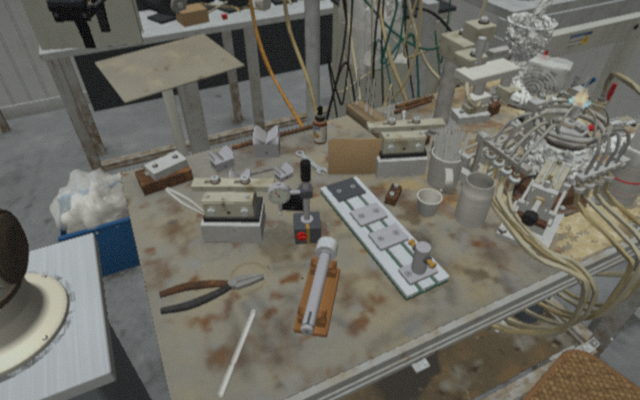

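View pics/wrist0.png

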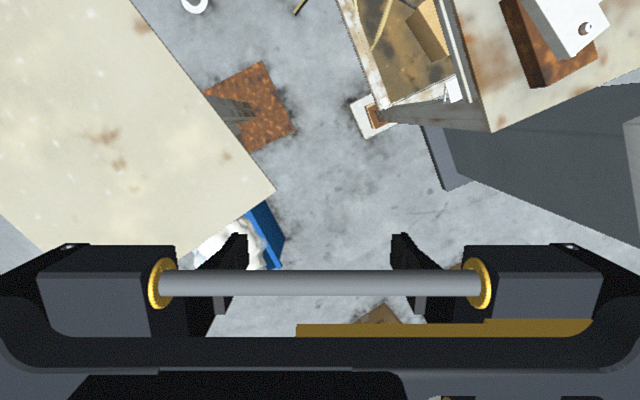

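```bash
python3 - <<'E'
import cv2
a=cv2.imread("pics/top0.png");cv2.imwrite("pics/top0c.png",cv2.resize(a[140:270,190:320],None,fx=5,fy=4.6,interpolation=cv2.INTER_CUBIC)[:598])
cv2.imwrite("pics/top0d.png",cv2.resize(a[140:260,275:435],None,fx=5,fy=5,interpolation=cv2.INTER_CUBIC))
a=cv2.imread("pics/side0.png");cv2.imwrite("pics/side0c.png",cv2.resize(a[100:250,190:390],None,fx=4,fy=4,interpolation=cv2.INTER_CUBIC))
E
```

```text
(no output)
```

View pics/top0c.png

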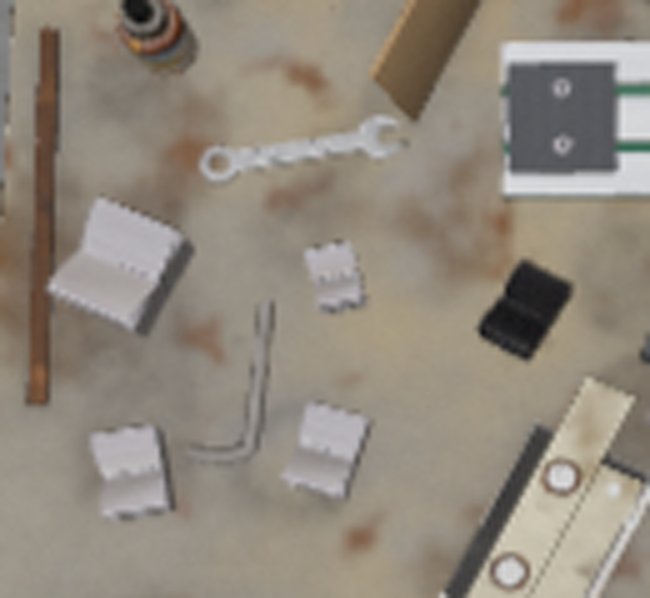

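View pics/top0d.png

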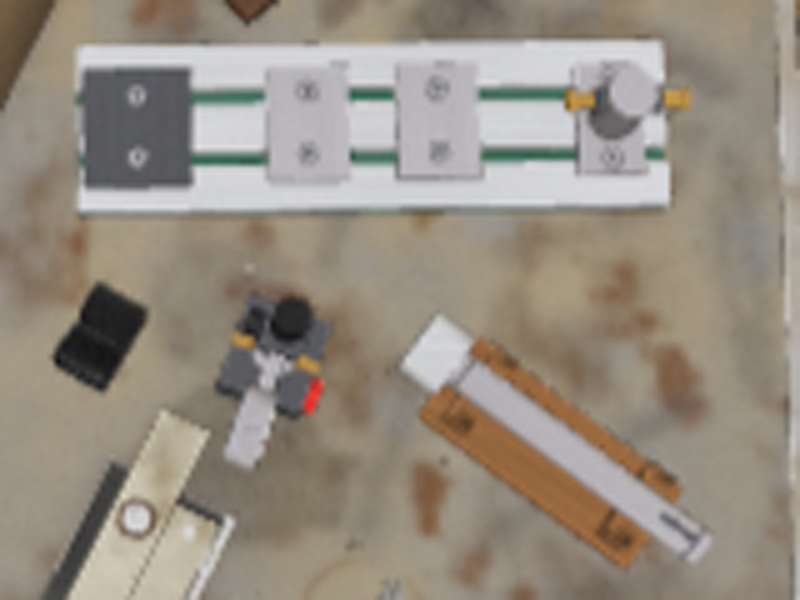

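View pics/side0c.png

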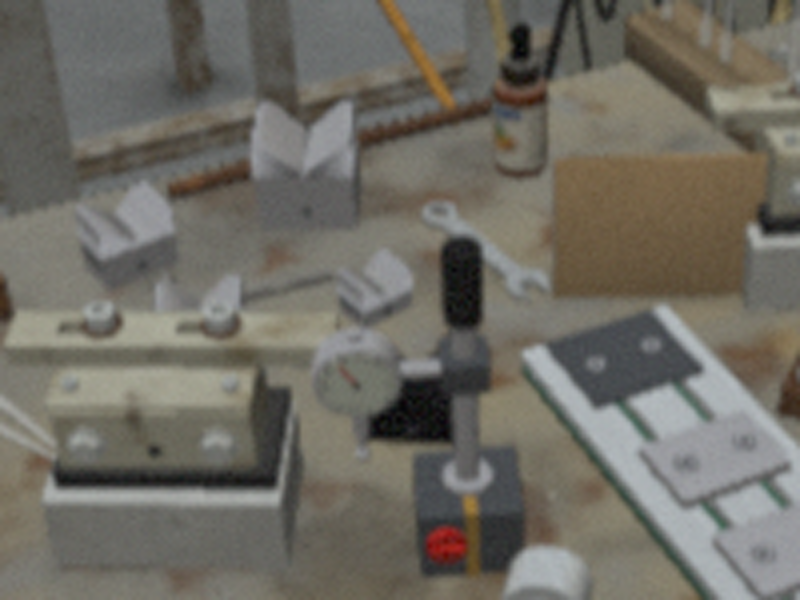

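```bash
cat > h.py <<'E'
import numpy as np, cv2
from scipy.spatial.transform import Rotation as Ro
np.set_printoptions(precision=4,suppress=True)
def cap(n,name=None):
    from station import r
    c=r.capture(n)
    if name: cv2.imwrite(f"pics/{name}.png",c["img"])
    np.savez(f"cal_{name or n}.npz",**c); return c
def load(name): return dict(np.load(f"cal_{name}.npz"))
def ray(c,uv):
    uv=np.atleast_2d(np.asarray(uv,float))
    d=np.c_[(uv[:,0]-c["cx"])/c["fx"],(uv[:,1]-c["cy"])/c["fy"],np.ones(len(uv))]@c["R"]
    return -c["R"].T@c["t"],d
def onz(c,uv,z):
    o,d=ray(c,uv); return o+d*((z-o[2])/d[:,2])[:,None]
def tri(c1,u1,c2,u2):
    A=[];b=[]
    for c,u in((c1,u1),(c2,u2)):
        o,d=ray(c,u);d=d[0]/np.linalg.norm(d[0]);P=np.eye(3)-np.outer(d,d);A.append(P);b.append(P@o)
    x=np.linalg.lstsq(np.vstack(A),np.hstack(b),rcond=None)[0]
    return x,[np.linalg.norm(A[i]@x-b[i]) for i in(0,1)]
def proj(c,X):
    X=np.atleast_2d(X);p=X@c["R"].T+c["t"];return np.c_[c["fx"]*p[:,0]/p[:,2]+c["cx"],c["fy"]*p[:,1]/p[:,2]+c["cy"]]
def crop(c,u0,u1,v0,v1,f,name):
    cv2.imwrite(f"pics/{name}.png",cv2.resize(c["img"][v0:v1,u0:u1],None,fx=f,fy=f,interpolation=cv2.INTER_CUBIC))
E
python3 - <<'E'
from h import *
from station import r
s=r.sense()
c=cap("top","top1");w=cap("wrist","wr1")
o=-w["R"].T@w["t"];T=s["ee_rot"]
print("cam in tool",T.T@(o-s["tcp_pos"]),"axes in tool\n",T.T@w["R"].T, s["time_s"])
img=c["img"];hsv=cv2.cvtColor(img,cv2.COLOR_BGR2HSV)
m=((hsv[...,1]<30)&(hsv[...,2]>110)).astype(np.uint8)*255
m[:,:190]=0;m[:,440:]=0;m[:140]=0;m[270:]=0
n,l,st,ce=cv2.connectedComponentsWithStats(m)
for i in range(1,n):
    if st[i,4]>60:
        cn=max(cv2.findContours((l==i).astype(np.uint8),0,1)[0],key=cv2.contourArea)
        q=cv2.boxPoints(cv2.minAreaRect(cn));print(ce[i],st[i,4]);print(onz(c,q,0.042)[:,:2].round(4).tolist())
E
```

```text
cam in tool [ 0.0791 -0.0009 -0.1628] axes in tool
 [[-0.0002 -0.9587 -0.2843]
 [ 1.     -0.0005  0.0011]
 [-0.0012 -0.2843  0.9587]] 0.15
[190.4308 155.9077] 65
[[0.7069, 0.3336], [0.707, 0.3284], [0.6035, 0.3233], [0.6035, 0.3284]]
[354.8728 165.314 ] 3303
[[0.5918, 0.074], [0.6981, 0.073], [0.6945, -0.2397], [0.5875, -0.2343]]
[206.72  164.032] 125
[[0.6655, 0.3031], [0.668, 0.2726], [0.6203, 0.2675], [0.6178, 0.2978]]
[431.8229 166.3542] 96
[[0.62, -0.2882], [0.671, -0.2897], [0.6712, -0.3056], [0.6202, -0.304]]
[274.2891 172.7422] 128
[[0.6045, 0.1349], [0.6565, 0.1077], [0.6436, 0.0846], [0.5918, 0.1118]]
[250.4844 172.2533] 225
[[0.6273, 0.2296], [0.6453, 0.127], [0.6209, 0.1227], [0.603, 0.225]]
[433.7112 220.0293] 786
[[0.3795, -0.2605], [0.6117, -0.2669], [0.6124, -0.3169], [0.3799, -0.309]]
[212.6955 196.8488] 463
[[0.5414, 0.3051], [0.5978, 0.2801], [0.575, 0.2332], [0.5188, 0.2585]]
[226.4942 234.6628] 2598
[[0.5748, 0.327], [0.5774, 0.1279], [0.3765, 0.1231], [0.3749, 0.317]]
[384.3754 226.7273] 594
[[0.5207, -0.0915], [0.5518, -0.1146], [0.4412, -0.2624], [0.411, -0.2389]]
[325.6098 222.122 ] 164
[[0.4708, -0.0027], [0.5301, -0.02], [0.524, -0.041], [0.4647, -0.0235]]
[314.2903 256.2903] 93
[[0.3777, 0.0263], [0.4452, -0.0044], [0.4401, -0.0158], [0.3726, 0.0149]]
[352.4    263.4625] 80
[[0.4106, -0.078], [0.4108, -0.0983], [0.3782, -0.0981], [0.3781, -0.0779]]
[371.4844 266.1719] 64
[[0.3904, -0.12], [0.4011, -0.1414], [0.3792, -0.1523], [0.3685, -0.1309]]
```

```bash
python3 -m crank '[[-1,[0.37,0.3,-0.1],[0,0,0]],[-1,[0.37,0.3,-0.1],[0,0,0]],[-1,[0.37,0.3,-0.1],[0,0,0]],[-1,[0.37,0.3,-0.1],[0,0,0]],[-1,[0.37,0.3,-0.1],[0,0,0]],[-1,[0.37,0.3,-0.1],[0,0,0]],[-1,[0.37,0.3,-0.1],[0,0,0]],[-1,[0.37,0.3,-0.1],[0,0,0]]]'
python3 -m crank '[[-1,[0,0,0],[0,0,0.18]],[-1,[0,0,0],[0,0,0.18]],[-1,[0,0,0],[0,0,0.18]],[-1,[0,0,0],[0,0,0.18]],[-1,[0,0,0],[0,0,0.18]],[-1,[0,0,0],[0,0,0.18]],[-1,[0,0,0],[0,0,0.18]],[-1,[0,0,0],[0,0,0.18]]]'
python3 - <<'E'
from h import *
w=cap("wrist","wr2")
E
```

```text
time_s: 1.05
tcp_pos: [0.4309, 0.2226, 0.3032]
ee_rot: [[0.907, -0.421, 0.0], [-0.421, -0.907, 0.0], [0.0, -0.001, -1.0]]
wrist_force: [0.7, 0.7, 0.5]
gripper_width: 1.0
time_s: 1.85
tcp_pos: [0.4305, 0.2244, 0.3025]
ee_rot: [[-0.001, -1.0, -0.0], [-1.0, 0.001, -0.0], [0.0, 0.0, -1.0]]
wrist_force: [-0.3, -0.1, 0.3]
gripper_width: 0.999
```

View pics/wr2.png

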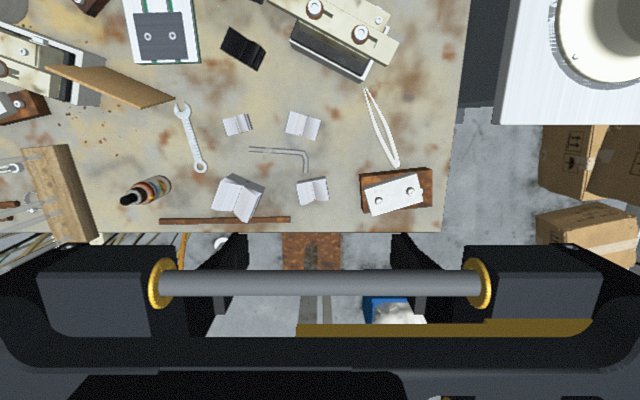

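```bash
python3 - <<'E'
from h import *
w=load("wr2");crop(w,200,340,100,220,5,"wr2c")
E
```

```text
(no output)
```

View pics/wr2c.png

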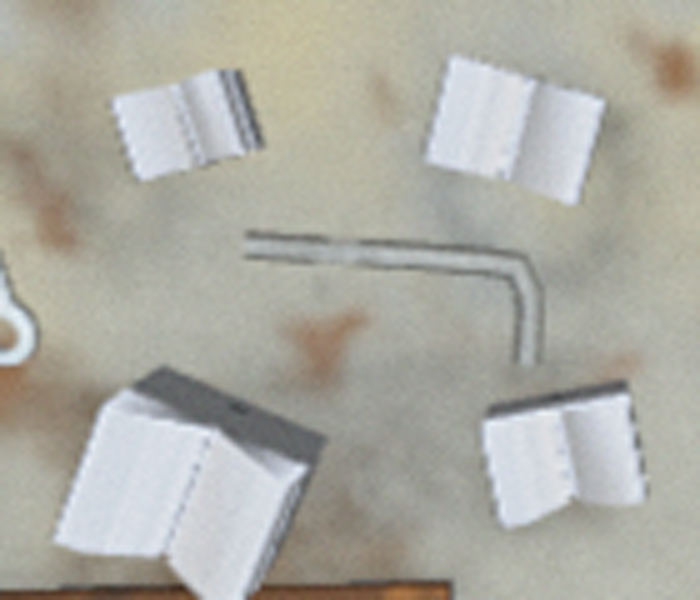

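```bash
python3 - <<'E'
from h import *
w=load("wr2");t=load("top1")
for nm,q in(("A",[(452,55),(606,98),(578,204),(427,160)]),("B",[(483,420),(630,393),(645,502),(508,528)])):
    p=onz(w,np.array(q)/5+[200,100],.042);print(nm,p.mean(0),[np.linalg.norm(p[i]-p[(i+1)%4]).round(4) for i in range(4)])
    e=p[1]-p[0];f=p[2]-p[3];print("width dir",np.degrees(np.arctan2((e+f)[1],(e+f)[0])));print(proj(t,p.mean(0)))
# blob centroid in both views for height
def cen(c,u0,u1,v0,v1,f,name):
    h=cv2.cvtColor(c["img"],cv2.COLOR_BGR2HSV)
crop(t,190,310,180,260,6,"top1c")
E
```

```text
A [0.454  0.1603 0.042 ] [np.float64(0.0446), np.float64(0.0304), np.float64(0.0447), np.float64(0.0296)]
width dir 164.42755202784537
[[253.9717 237.8719]]
B [0.4404 0.2573 0.042 ] [np.float64(0.0448), np.float64(0.0342), np.float64(0.0427), np.float64(0.0346)]
width dir -169.158996421443
[[215.1726 242.9053]]
```

View pics/top1c.png

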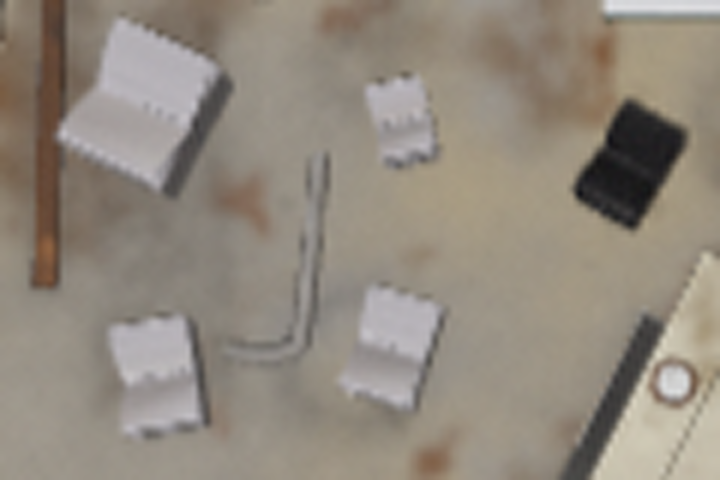

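```bash
python3 -m crank '[[-1,[0.16,-0.06,0.37],[0,0,0]],[-1,[0.16,-0.06,0.37],[0,0,0]],[-1,[0.16,-0.06,0.37],[0,0,0]],[-1,[0.16,-0.06,0.37],[0,0,0]],[-1,[0,0,0],[0,0,0.175]],[-1,[0,0,0],[0,0,0.175]],[-1,[0,0,0],[0,0,0]]]'
python3 - <<'E'
from h import *
w=load("wr2");t=load("top1")
print(tri(t,(255.1,237.6),w,(303.15,125.85)))
b=np.array([(107,325),(187,313),(207,423),(126,437)]).mean(0)/6+[190,180]
print(b,tri(t,b,w,np.array([(483,420),(630,393),(645,502),(508,528)]).mean(0)/5+[200,100]))
w=cap("wrist","wr3")
E
```

```text
time_s: 2.6
tcp_pos: [0.4549, 0.1603, 0.1542]
ee_rot: [[-0.265, -0.964, -0.001], [-0.964, 0.265, -0.001], [0.001, 0.0, -1.0]]
wrist_force: [-0.1, -0.6, -1.2]
gripper_width: 1.002
(array([0.4564, 0.1611, 0.0089]), [np.float64(0.0005956894395017504), np.float64(0.0005956894395021978)])
[216.125  242.4167] (array([0.4398, 0.249 , 0.0733]), [np.float64(8.274842113052223e-05), np.float64(8.274842113051646e-05)])
```

View pics/wr3.png

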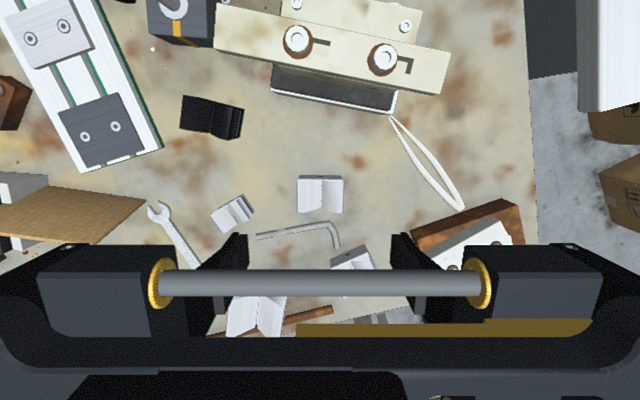

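```bash
python3 - <<'E'
from h import *
w=load("wr3");crop(w,280,360,160,230,8,"wr3c")
E
```

```text
(no output)
```

View pics/wr3c.png

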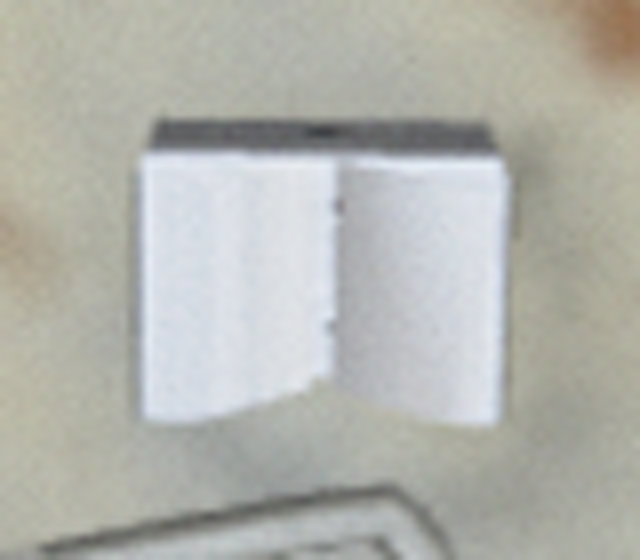

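```bash
python3 - <<'E'
from h import *
from station import r
w=load("wr3");w2=load("wr2");s=r.sense()
q3=np.array([(143,153),(502,157),(500,424),(143,420)])/8+[280,160]
q2=np.array([(452,55),(606,98),(578,204),(427,160)])/5+[200,100]
for a,b in zip(q3,q2): print(tri(w,a,w2,b))
p=onz(w,q3,.042);print(p.mean(0),[np.linalg.norm(p[i]-p[(i+1)%4]).round(4) for i in range(4)])
T=s["ee_rot"];print("in tool",T.T@(p.mean(0)-s["tcp_pos"]),s["tcp_pos"], (T.T@(p-s["tcp_pos"]).T).T)
E
```

```text
(array([0.4731, 0.1398, 0.0242]), [np.float64(9.53351389803606e-05), np.float64(9.533513897953888e-05)])
(array([0.4285, 0.1518, 0.0274]), [np.float64(8.768094733674516e-05), np.float64(8.768094733635053e-05)])
(array([0.437 , 0.1808, 0.0442]), [np.float64(0.000465304277869196), np.float64(0.0004653042778692478)])
(array([0.4796, 0.1684, 0.0449]), [np.float64(0.0004121244600976456), np.float64(0.00041212446009760616)])
[0.4544 0.1589 0.042 ] [np.float64(0.0435), np.float64(0.0341), np.float64(0.0447), np.float64(0.0341)]
in tool [0.0017 0.0001 0.1125] [0.455  0.1606 0.1545] [[ 0.0191 -0.0215  0.1125]
 [ 0.0185  0.022   0.1125]
 [-0.0156  0.0224  0.1125]
 [-0.015  -0.0223  0.1125]]
```

```bash
python3 -m crank '[[-1,[0,0,0.4],[0,0,0]],[-1,[0,0,0.4],[0,0,0]],[-1,[0,0,0.35],[0,0,0]],[-1,[0,0,0.2],[0,0,0]],[-1,[0,0,0.1],[0,0,0]],[-1,[0,0,0.03],[0,0,0]],[-1,[0,0,0],[0,0,0]]]'
python3 - <<'E'
from h import *
w=cap("wrist","wr4")
E
```

```text
time_s: 3.35
tcp_pos: [0.4554, 0.161, 0.0071]
ee_rot: [[-0.265, -0.964, 0.001], [-0.964, 0.265, 0.001], [-0.001, -0.001, -1.0]]
wrist_force: [1.0, 0.7, 0.8]
gripper_width: 1.001
```

View pics/wr4.png

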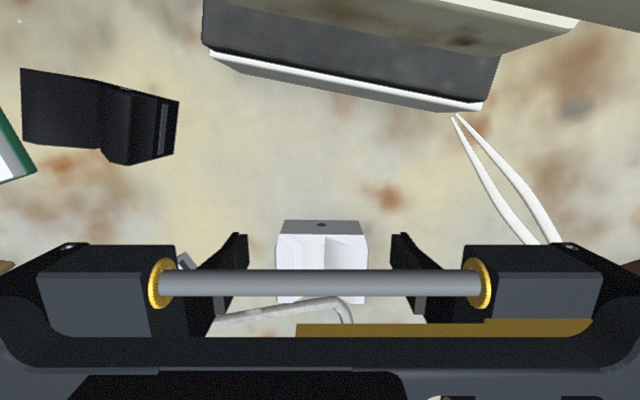

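```bash
python3 -m crank '[[1,[0,0,0],[0,0,0]],[1,[0,0,0],[0,0,0]],[1,[0,0,0],[0,0,0]],[1,[0,0,0],[0,0,0]],[1,[0,0,0],[0,0,0]],[1,[0,0,0],[0,0,0]],[1,[0,0,-0.3],[0,0,0]],[1,[0,0,-0.4],[0,0,0]]]'
python3 - <<'E'
from h import *
t=load("top1")
crop(t,280,420,140,195,5.5,"top1b")
E
```

```text
time_s: 4.2
tcp_pos: [0.4528, 0.1592, 0.0749]
ee_rot: [[-0.267, -0.964, -0.006], [-0.964, 0.267, -0.004], [0.006, 0.005, -1.0]]
wrist_force: [1.1, 0.8, -2.7]
gripper_width: 0.525
```

View pics/top1b.png

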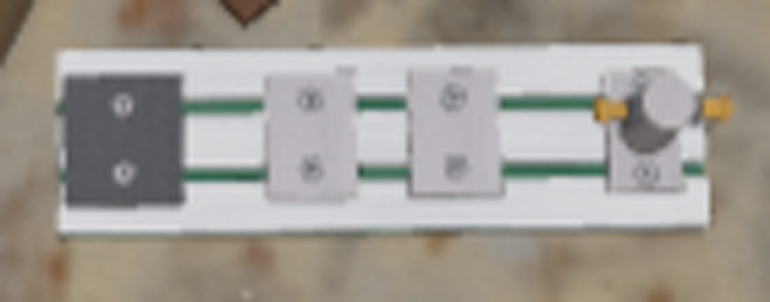

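```bash
python3 - <<'E'
from h import *
t=load("top1")
for n,q,z in(("restL",[(265,75),(355,73),(358,197),(266,198)],.024),("restR",[(408,68),(494,66),(502,193),(409,195)],.024),("plate",[(64,76),(182,74),(184,204),(66,206)],.020),("bed",[(57,51),(703,45),(710,228),(60,234)],.016)):
    p=onz(t,np.array(q)/5.5+[280,140],z);print(n,p.mean(0),[np.linalg.norm(p[i]-p[(i+1)%4]).round(4) for i in range(4)],"ydir",np.degrees(np.arctan2((p[0]+p[3]-p[1]-p[2])[1],(p[0]+p[3]-p[1]-p[2])[0])))
E
```

```text
restL [ 0.6511 -0.0501  0.024 ] [np.float64(0.0436), np.float64(0.0612), np.float64(0.0442), np.float64(0.0606)] ydir 91.81692187084016
restR [ 0.6547 -0.1189  0.024 ] [np.float64(0.0418), np.float64(0.0629), np.float64(0.0449), np.float64(0.0627)] ydir 92.15804295731421
plate [0.6486 0.0398 0.02  ] [np.float64(0.0571), np.float64(0.0642), np.float64(0.0566), np.float64(0.0641)] ydir 91.84133883891302
bed [ 0.6518 -0.0861  0.016 ] [np.float64(0.3161), np.float64(0.0913), np.float64(0.3145), np.float64(0.0905)] ydir 91.38894944619517
```

```bash
python3 -m crank '[[1,[0,0,-0.5],[0,0,0]],[1,[0,0,-0.5],[0,0,0]],[1,[0,0,-0.5],[0,0,0]],[1,[0,0,-0.5],[0,0,0]],[1,[0,0,-0.05],[0,0,-0.13]],[1,[0,0,0],[0,0,-0.13]],[1,[0,0,0],[0,0,-0.13]]]'
python3 -m crank '[[1,[0.3,-0.2,0],[0,0,0]],[1,[0.4,-0.25,0],[0,0,0]],[1,[0.4,-0.27,0],[0,0,0]],[1,[0.4,-0.27,0],[0,0,0]],[1,[0.4,-0.27,0],[0,0,0]],[1,[0.4,-0.27,0],[0,0,0]],[1,[0.35,-0.25,0],[0,0,0]],[1,[0.2,-0.15,0],[0,0,0]]]'
python3 - <<'E'
from h import *
w=cap("wrist","wr5");w=cap("top","top5")
E
```

```text
time_s: 4.9
tcp_pos: [0.454, 0.1604, 0.2809]
ee_rot: [[0.04, -0.999, -0.002], [-0.999, -0.04, 0.0], [-0.0, 0.002, -1.0]]
wrist_force: [-1.3, -0.6, -4.4]
gripper_width: 0.527
time_s: 5.7
tcp_pos: [0.6587, -0.1199, 0.2788]
ee_rot: [[0.034, -0.999, -0.004], [-0.999, -0.034, 0.0], [-0.001, 0.004, -1.0]]
wrist_force: [-0.4, -0.1, -3.0]
gripper_width: 0.526
```

View pics/wr5.png

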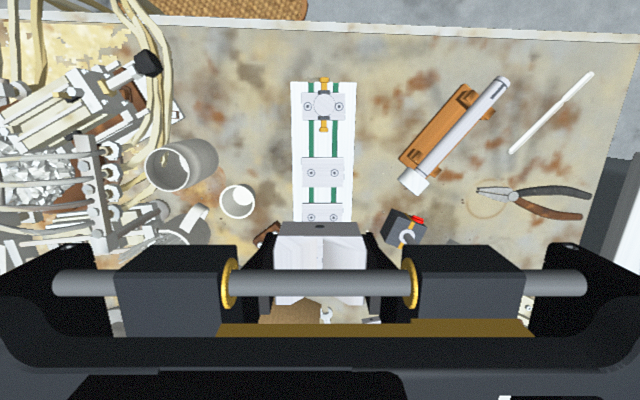

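View pics/top5.png

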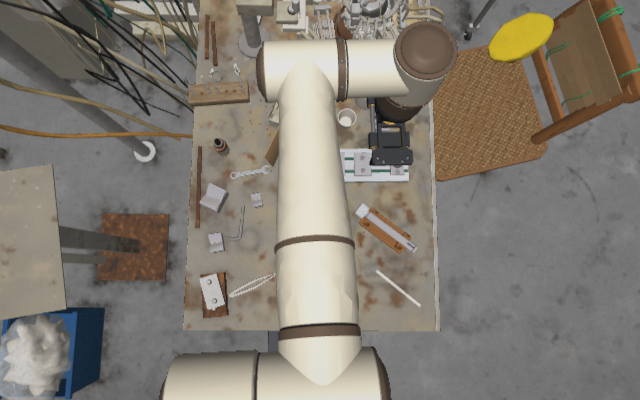

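```bash
python3 - <<'E'
from h import *
w=load("wr5");crop(w,280,365,70,225,3.8,"wr5c")
E
```

```text
(no output)
```

View pics/wr5c.png

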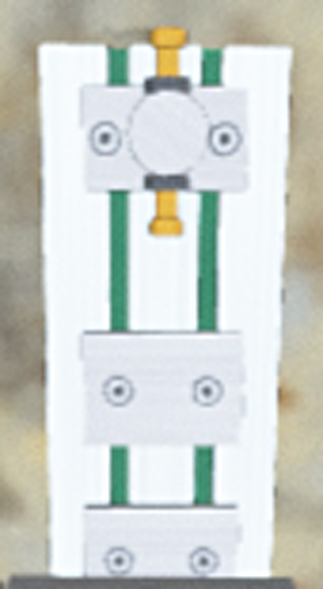

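```bash
python3 - <<'E'
from h import *
w=load("wr5");t=load("top1")
f=lambda a:np.array(a)/3.8+[280,70]
p=onz(w,f([(83,334),(240,333),(238,443),(85,443)]),.024);print(p.mean(0),[np.linalg.norm(p[i]-p[(i+1)%4]).round(4) for i in range(4)])
print("screws R",onz(w,f([(118,391),(207,390)]),.024).tolist(), "L",onz(w,f([(119,561),(203,561)]),.024).tolist())
print("restL top edge",onz(w,f([(87,507),(238,506)]),.024))
print("bed",onz(w,f([(41,45),(292,45)]),.016))
g=lambda a:np.array(a)/5.5+[280,140]
print("top screws",onz(t,g([(311,100),(311,169),(454,97),(456,166),(123,104),(123,172)]),.024))
for a,b in(((118,391),(454,97)),((207,390),(456,166)),((119,561),(311,100)),((203,561),(311,169))):print(tri(w,f([a])[0],t,g([b])[0]))
E
```

```text
[ 0.6538 -0.1185  0.024 ] [np.float64(0.0595), np.float64(0.0429), np.float64(0.0597), np.float64(0.0424)]
screws R [[0.6705126761648429, -0.11720032808938814, 0.02400000000000002], [0.636300608972498, -0.11870863248085702, 0.02400000000000002]] L [[0.6683427291046313, -0.047859877384921784, 0.02400000000000002], [0.634529579394247, -0.04894340710505041, 0.02400000000000002]]
restL top edge [[ 0.6816 -0.0702  0.024 ]
 [ 0.6217 -0.0725  0.024 ]]
bed [[ 0.7015 -0.2408  0.016 ]
 [ 0.6113 -0.2438  0.016 ]]
top screws [[ 0.6687 -0.0501  0.024 ]
 [ 0.6346 -0.0501  0.024 ]
 [ 0.6712 -0.1194  0.024 ]
 [ 0.6371 -0.1201  0.024 ]
 [ 0.6653  0.0405  0.024 ]
 [ 0.6319  0.0401  0.024 ]]
(array([ 0.6701, -0.1184,  0.0294]), [np.float64(0.0003432594893436965), np.float64(0.00034325948934299343)])
(array([ 0.6364, -0.1195,  0.0276]), [np.float64(0.0001416404700108672), np.float64(0.0001416404700111003)])
(array([ 0.668 , -0.0496,  0.0283]), [np.float64(0.0003904405256432712), np.float64(0.0003904405256436304)])
(array([ 0.6344, -0.0498,  0.026 ]), [np.float64(0.0002845789943055387), np.float64(0.0002845789943048135)])
```

```bash
python3 -m crank '[[1,[-0.01,0.05,0.4],[0,0,0]],[1,[0,0,0.45],[0,0,0]],[1,[0,0,0.45],[0,0,0]],[1,[0,0,0.45],[0,0,0]],[1,[0,0,0.35],[0,0,0]],[1,[0,0,0.2],[0,0,0]],[1,[0,0,0.1],[0,0,0]],[1,[0,0,0],[0,0,0]]]'
python3 - <<'E'
from h import *
w=cap("wrist","wr6")
E
```

```text
time_s: 6.6
tcp_pos: [0.6517, -0.1159, 0.0397]
ee_rot: [[0.037, -0.999, -0.004], [-0.999, -0.037, 0.0], [-0.0, 0.004, -1.0]]
wrist_force: [-0.4, 0.1, -3.5]
gripper_width: 0.529
```

View pics/wr6.png

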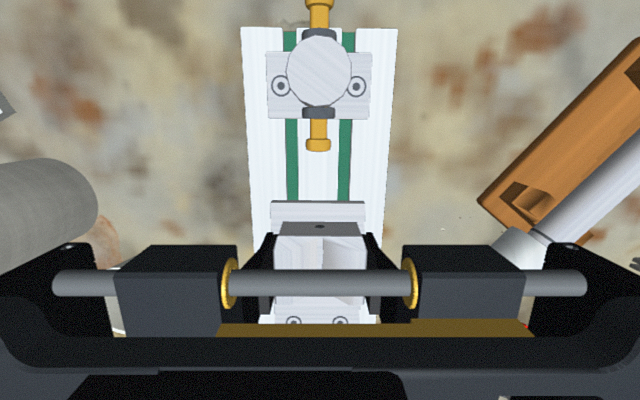

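```bash
python3 -m crank '[[1,[0.03,-0.02,0.03],[0,0,0]],[1,[0,0,0.03],[0,0,0]],[1,[0,0,0],[0,0,0]]]'; python3 -m crank '[[1,[0,0,0.02],[0,0,0]],[1,[0,0,0.01],[0,0,0]],[1,[0,0,0],[0,0,0]]]'
```

```text
time_s: 6.95
tcp_pos: [0.6554, -0.1194, 0.036]
ee_rot: [[0.036, -0.999, 0.001], [-0.999, -0.036, 0.0], [-0.0, -0.001, -1.0]]
wrist_force: [0.7, -0.1, -3.3]
gripper_width: 0.526
time_s: 7.25
tcp_pos: [0.6551, -0.1193, 0.0325]
ee_rot: [[0.036, -0.999, -0.0], [-0.999, -0.036, 0.0], [-0.0, 0.0, -1.0]]
wrist_force: [-0.0, -0.0, -2.4]
gripper_width: 0.53
```

```bash
python3 -m crank '[[1,[0,0.015,0.01],[0,0,0]],[1,[0,0,0.007],[0,0,0]],[1,[0,0,0],[0,0,0]]]'; python3 -m crank '[[1,[0,0,0.007],[0,0,0]],[1,[0,0,0],[0,0,0]]]'
```

```text
time_s: 7.55
tcp_pos: [0.6536, -0.1193, 0.031]
ee_rot: [[0.037, -0.999, -0.0], [-0.999, -0.037, -0.0], [0.0, 0.0, -1.0]]
wrist_force: [-1.5, 0.5, -2.2]
gripper_width: 0.526
time_s: 7.75
tcp_pos: [0.6536, -0.1193, 0.0309]
ee_rot: [[0.037, -0.999, -0.0], [-0.999, -0.037, -0.0], [0.0, 0.0, -1.0]]
wrist_force: [-1.6, 0.3, 2.4]
gripper_width: 0.526
```

```bash
python3 -m crank '[[-1,[0,0,0],[0,0,0]],[-1,[0,0,0],[0,0,0]],[-1,[0,0,0],[0,0,0]],[-1,[0,0,0],[0,0,0]],[-1,[0,0,-0.2],[0,0,0]],[-1,[0,0,-0.4],[0,0,0]],[-1,[0,0,-0.5],[0,0,0]],[-1,[0,0,-0.5],[0,0,0]]]'
python3 - <<'E'
from h import *
w=cap("wrist","wr7")
E
python3 -m crank '[[-1,[0,0,-0.5],[0,0,0]],[-1,[0,0,-0.4],[0,0,0]],[-1,[-0.38,0.2,0],[0,0,0]],[-1,[-0.38,0.2,0],[0,0,0]],[-1,[-0.38,0.2,0],[0,0,0]],[-1,[-0.38,0.2,0],[0,0,0]],[-1,[-0.38,0.2,0],[0,0,0]],[-1,[-0.38,0.2,0],[0,0,0]]]'
```

```text
time_s: 8.55
tcp_pos: [0.6534, -0.1194, 0.1914]
ee_rot: [[0.036, -0.999, -0.001], [-0.999, -0.036, -0.0], [0.0, 0.001, -1.0]]
wrist_force: [1.4, -0.7, 0.8]
gripper_width: 0.996
time_s: 9.4
tcp_pos: [0.5246, 0.1054, 0.2801]
ee_rot: [[0.036, -0.999, 0.001], [-0.999, -0.036, 0.0], [-0.0, -0.001, -1.0]]
wrist_force: [0.5, 1.3, -1.3]
gripper_width: 0.999
```

View pics/wr7.png

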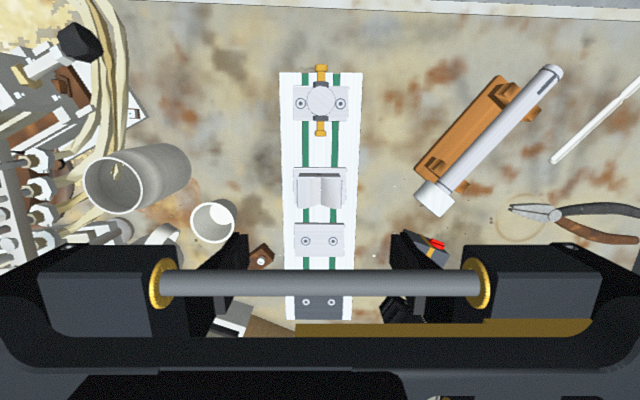

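```bash
python3 -m crank '[[-1,[-0.38,0.2,0],[0,0,0]],[-1,[-0.38,0.2,0.1],[0,0,0]],[-1,[-0.38,0.2,0.2],[0,0,0]],[-1,[-0.38,0.22,0.2],[0,0,0]],[-1,[0,0,0.4],[0,0,0]],[-1,[0,0,0.4],[0,0,0]],[-1,[0,0,0],[0,0,-0.19]],[-1,[0,0,0],[0,0,0]]]'
python3 - <<'E'
from h import *
w=cap("wrist","wr8");crop(w,270,370,150,240,6.5,"wr8c")
E
```

```text
time_s: 10.2
tcp_pos: [0.4377, 0.2528, 0.149]
ee_rot: [[0.185, -0.983, -0.001], [-0.983, -0.185, -0.002], [0.002, 0.002, -1.0]]
wrist_force: [0.6, 0.1, 1.1]
gripper_width: 0.999
```

View pics/wr8.png

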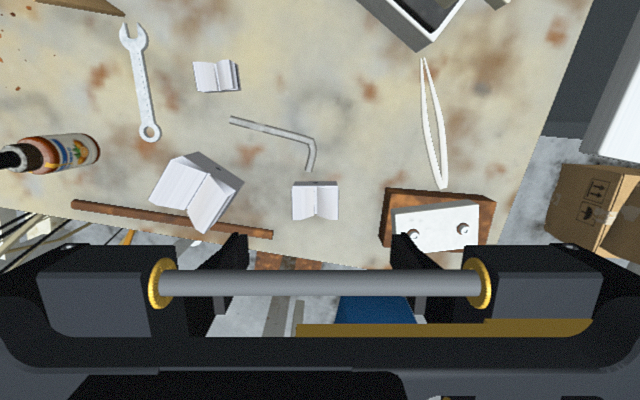

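View pics/wr8c.png

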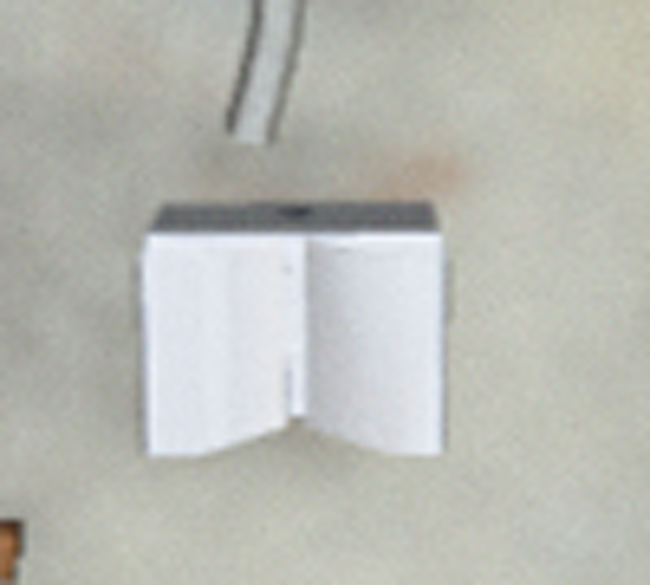

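```bash
python3 - <<'E'
from h import *
from station import r
s=r.sense();w=load("wr8");T=s["ee_rot"]
f=lambda p:(T.T@(p-s["tcp_pos"]).T).T
print(f(onz(w,np.array([(147,455),(441,455),(147,235),(441,235)])/6.5+[270,150],.042)), s["tcp_pos"])
print("right obj at z .03,.05",f(onz(w,[(380,190),(378,250),(388,250)],.03)),f(onz(w,[(391,208),(400,250)],.05)))
print("large",f(onz(w,[(243,180),(242,186)],.062)),f(onz(w,[(243,183)],.03)))
# right object height, triangulate with wr2 corner
E
```

```text
[[-0.0205 -0.0263  0.1081]
 [-0.0204  0.0185  0.1081]
 [ 0.0139 -0.0255  0.1081]
 [ 0.014   0.0178  0.1081]] [0.4383 0.2533 0.1501]
right obj at z .03,.05 [[ 0.0073  0.061   0.1201]
 [-0.0587  0.063   0.1201]
 [-0.0587  0.0737  0.12  ]] [[-0.0052  0.0682  0.1001]
 [-0.049   0.0803  0.1   ]]
large [[ 0.0242 -0.0672  0.0881]
 [ 0.0187 -0.0685  0.0881]] [[ 0.0142 -0.076   0.1201]]
```

```bash
python3 -m crank '[[-0.5,[-0.055,-0.04,0.2],[0,0,0]],[-0.5,[0,0,0.3],[0,0,0]],[-0.5,[0,0,0.3],[0,0,0]],[-0.5,[0,0,0.25],[0,0,0]],[-0.5,[0,0,0.2],[0,0,0]],[-0.5,[0,0,0.1],[0,0,0]],[-0.5,[0,0,0.05],[0,0,0]],[-0.5,[0,0,0],[0,0,0]]]'
python3 - <<'E'
from h import *
w=cap("wrist","wr9")
E
```

```text
time_s: 11.05
tcp_pos: [0.4414, 0.2595, 0.0105]
ee_rot: [[0.184, -0.983, 0.001], [-0.983, -0.184, 0.001], [-0.0, -0.001, -1.0]]
wrist_force: [0.2, 0.1, 0.8]
gripper_width: 0.749
```

View pics/wr9.png

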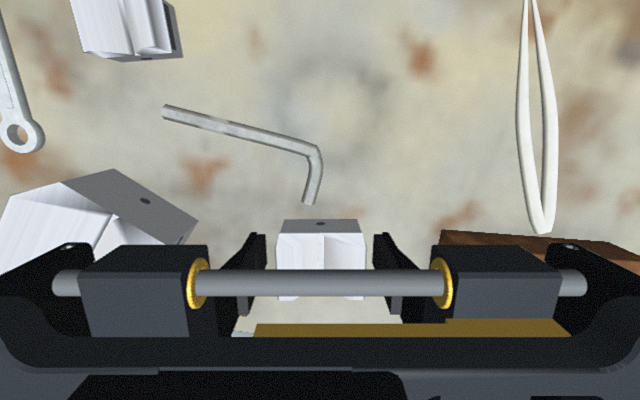

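```bash
python3 -m crank '[[1,[0,0,0],[0,0,0]],[1,[0,0,0],[0,0,0]],[1,[0,0,0],[0,0,0]],[1,[0,0,0],[0,0,0]],[1,[0,0,-0.3],[0,0,0]],[1,[0,0,-0.5],[0,0,0]],[1,[0,0,-0.5],[0,0,0]],[1,[0,0,-0.5],[0,0,0]]]'
python3 -m crank '[[1,[0,0,-0.5],[0,0,0]],[1,[0,0,-0.4],[0,0,0]],[1,[0,0,0],[0,0,0.19]],[1,[0,0,0],[0,0,0]]]'
```

```text
time_s: 11.9
tcp_pos: [0.44, 0.2585, 0.1913]
ee_rot: [[0.184, -0.983, -0.002], [-0.983, -0.184, -0.001], [0.001, 0.002, -1.0]]
wrist_force: [0.5, -0.1, -2.9]
gripper_width: 0.522
time_s: 12.3
tcp_pos: [0.4403, 0.2591, 0.2805]
ee_rot: [[0.036, -0.999, -0.0], [-0.999, -0.036, 0.002], [-0.002, 0.0, -1.0]]
wrist_force: [-0.0, -0.4, -4.3]
gripper_width: 0.526
```

```bash
python3 -m crank '[[1,[0.395,-0.25,0],[0,0,0]],[1,[0.395,-0.25,0],[0,0,0]],[1,[0.395,-0.25,0],[0,0,0]],[1,[0.395,-0.25,0],[0,0,0]],[1,[0.395,-0.25,0],[0,0,0]],[1,[0.395,-0.25,0],[0,0,0]],[1,[0.395,-0.25,0],[0,0,0]],[1,[0.395,-0.25,0],[0,0,0]]]'
python3 -m crank '[[1,[0,0,0],[0,0,0]],[1,[0,0,0.3],[0,0,0]],[1,[0,0,0.45],[0,0,0]],[1,[0,0,0.45],[0,0,0]],[1,[0,0,0.45],[0,0,0]],[1,[0,0,0.35],[0,0,0]],[1,[0,0,0.25],[0,0,0]],[1,[0,0,0.1],[0,0,0]]]'
python3 - <<'E'
from h import *
w=cap("wrist","wr10")
E
```

```text
time_s: 13.1
tcp_pos: [0.6521, -0.0509, 0.2771]
ee_rot: [[0.04, -0.999, -0.005], [-0.999, -0.04, 0.0], [-0.0, 0.005, -1.0]]
wrist_force: [0.6, 0.3, -3.2]
gripper_width: 0.531
time_s: 13.9
tcp_pos: [0.6483, -0.0491, 0.0399]
ee_rot: [[0.038, -0.999, -0.01], [-0.999, -0.038, -0.001], [0.0, 0.01, -1.0]]
wrist_force: [-0.3, 1.0, -3.5]
gripper_width: 0.527
```

View pics/wr10.png

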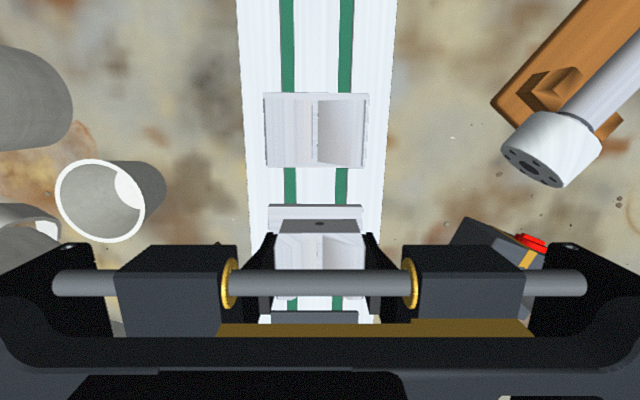

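```bash
python3 -m crank '[[1,[0,0,0],[0,0,0]],[1,[0,0,0],[0,0,0]]]'
```

```text
time_s: 14.15
tcp_pos: [0.6535, -0.0491, 0.0468]
ee_rot: [[0.038, -0.999, 0.003], [-0.999, -0.038, 0.0], [0.0, -0.003, -1.0]]
wrist_force: [0.9, -0.1, -2.3]
gripper_width: 0.525
```

```bash
python3 -m crank '[[1,[0,0.02,0.05],[0,0,0]],[1,[0,0,0.04],[0,0,0]],[1,[0,0,0],[0,0,0]],[1,[0,0,0],[0,0,0]]]'; python3 -m crank '[[1,[0,0,0.02],[0,0,0]],[1,[0,0,0.01],[0,0,0]],[1,[0,0,0],[0,0,0]]]'
```

```text
time_s: 14.55
tcp_pos: [0.6503, -0.0494, 0.0363]
ee_rot: [[0.036, -0.999, 0.0], [-0.999, -0.036, -0.0], [0.0, -0.0, -1.0]]
wrist_force: [0.4, -0.7, -2.7]
gripper_width: 0.527
time_s: 14.85
tcp_pos: [0.6509, -0.0494, 0.0348]
ee_rot: [[0.037, -0.999, 0.001], [-0.999, -0.037, -0.0], [0.0, -0.001, -1.0]]
wrist_force: [-2.0, 0.2, 5.7]
gripper_width: 0.527
```

```bash
python3 -m crank '[[-1,[0,0,0],[0,0,0]],[-1,[0,0,0],[0,0,0]],[-1,[0,0,0],[0,0,0]],[-1,[0,0,0],[0,0,0]],[-1,[0,0,-0.2],[0,0,0]],[-1,[0,0,-0.4],[0,0,0]],[-1,[0,0,-0.5],[0,0,0]],[-1,[0,0,-0.5],[0,0,0]]]'
python3 -m crank '[[-1,[0,0,-0.5],[0,0,0]],[-1,[0,0,-0.4],[0,0,0]],[-1,[0,0,0],[0,0,0]]]'
python3 - <<'E'
from h import *
w=cap("wrist","wr11")
E
```

```text
time_s: 15.65
tcp_pos: [0.6499, -0.0495, 0.1943]
ee_rot: [[0.037, -0.999, -0.001], [-0.999, -0.037, -0.0], [0.0, 0.001, -1.0]]
wrist_force: [1.4, 0.6, 0.0]
gripper_width: 0.993
time_s: 15.95
tcp_pos: [0.6533, -0.0498, 0.2914]
ee_rot: [[0.037, -0.999, 0.015], [-0.999, -0.037, -0.0], [0.001, -0.015, -1.0]]
wrist_force: [-0.5, -0.2, -0.5]
gripper_width: 1.002
```

View pics/wr11.png

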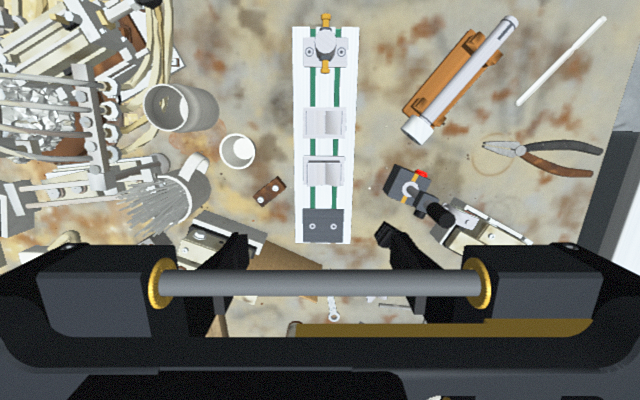

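```bash
python3 - <<'E'
from h import *
w=load("wr11");crop(w,285,365,10,250,2.48,"wr11a");crop(w,285,365,95,250,3.85,"wr11b");crop(w,380,530,5,160,3.85,"wr11c")
E
```

```text
(no output)
```

View pics/wr11b.png

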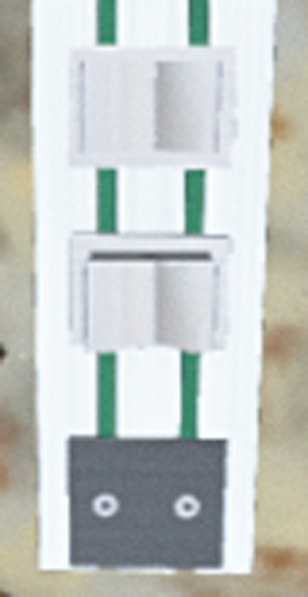

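View pics/wr11c.png

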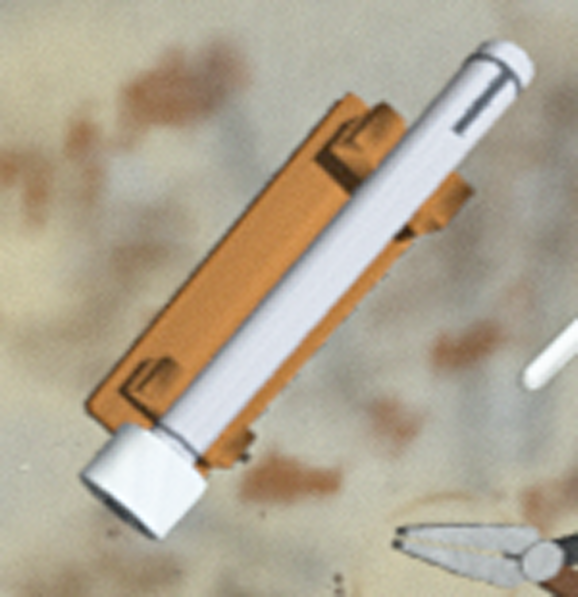

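```bash
python3 - <<'E'
from h import *
w=load("wr11");t=load("top1")
f=lambda a:np.array(a)/3.85+[380,5]
p=onz(w,f([(503,58),(187,438),(120,510)]),.043);print(p)
d=p[1]-p[0];print(np.degrees(np.arctan2(d[1],d[0])),np.linalg.norm(p[2]-p[0]),np.linalg.norm(d))
print("mid",(p[0]+p[2])/2, proj(t,p))
crop(t,350,430,195,260,7.5,"top1s")
g=lambda a:np.array(a)/3.85+[285,95]
for z,q in ((.066,[(80,62),(222,62),(216,155),(82,150)]),(.066,[(86,265),(212,265),(212,350),(86,350)]),(.02,[(69,440),(225,438),(221,566),(71,566)])):
    x=onz(w,g(q),z);print(x.mean(0),x.tolist())
E
```

```text
[[ 0.4279 -0.2501  0.043 ]
 [ 0.5122 -0.1292  0.043 ]
 [ 0.5326 -0.1036  0.043 ]]
55.10587433905231 0.18006984748945057 0.14734345335854285
mid [ 0.4803 -0.1768  0.043 ] [[415.5039 249.7257]
 [367.846  216.2593]
 [357.8176 208.2642]]
[ 0.6541 -0.1189  0.066 ] [[0.6779773677461416, -0.13275226344237176, 0.066], [0.6307857471353531, -0.13447802586136645, 0.066], [0.6310186462866059, -0.10426042075094019, 0.066], [0.6766188007843774, -0.1042015401640921, 0.066]]
[ 0.6516 -0.0506  0.066 ] [[0.6742661797449753, -0.06498016734421157, 0.066], [0.6302278700600941, -0.06670740822558954, 0.066], [0.628483458772035, -0.03625790170578588, 0.066], [0.6734947567869108, -0.034438756285933916, 0.066]]
[0.6489 0.0413 0.02  ] [[0.6817273100095884, 0.014754067650940533, 0.020000000000000018], [0.617948468684757, 0.01123170314430147, 0.020000000000000018], [0.6161947367626517, 0.06813531530092781, 0.020000000000000018], [0.6797022534227475, 0.07091072999479367, 0.020000000000000018]]
```

View pics/top1s.png

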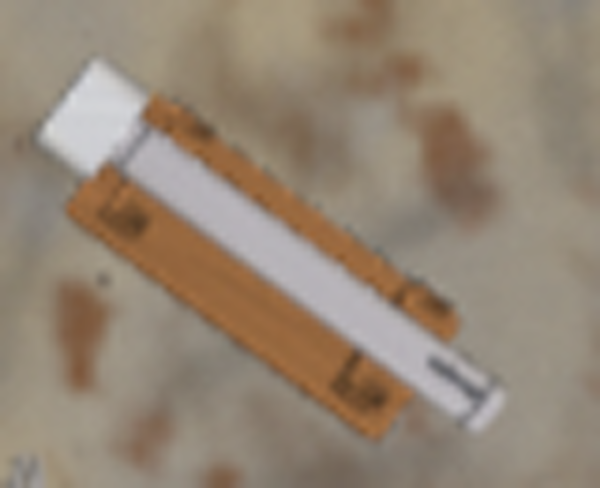

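```bash
python3 -m crank '[[-1,[0.24,0.355,0],[0,0,0]],[-1,[0.24,0.355,0],[0,0,0]],[-1,[0.24,0.355,0],[0,0,0]],[-1,[0.24,0.355,0],[0,0,0]],[-1,[0.24,0.355,0],[0,0,0]],[-1,[0,0,0.2],[0,0,0.167]],[-1,[0,0,0.2],[0,0,0.167]],[-1,[0,0,0.2],[0,0,0.167]]]'
python3 -m crank '[[-1,[0,0,0.2],[0,0,0.167]],[-1,[0,0,0.2],[0,0,0.167]],[-1,[0,0,0],[0,0,0]],[-1,[0,0,0],[0,0,0]]]'
python3 - <<'E'
from h import *
w=cap("wrist","wr12");t=load("top1");w1=load("wr11")
f=lambda a:np.array(a)/3.85+[380,5]
g=lambda a:np.array(a)/7.5+[350,195]
print(tri(w1,f((503,58)),t,g((487,410))),tri(w1,f((120,510)),t,g((67,97))))
p=onz(t,g([(487,410),(67,97)]),.043);print(p,np.degrees(np.arctan2(*(p[1]-p[0])[[1,0]])))
E
```

```text
time_s: 16.8
tcp_pos: [0.4761, -0.1759, 0.2213]
ee_rot: [[-0.356, -0.935, -0.002], [-0.935, 0.356, 0.001], [0.0, 0.002, -1.0]]
wrist_force: [0.1, 0.1, 0.4]
gripper_width: 1.003
time_s: 17.2
tcp_pos: [0.477, -0.1759, 0.1826]
ee_rot: [[-0.578, -0.816, -0.002], [-0.816, 0.578, -0.0], [0.001, 0.001, -1.0]]
wrist_force: [0.3, -0.6, 0.8]
gripper_width: 1.003
(array([ 0.4281, -0.2493,  0.0433]), [np.float64(0.0006989593962453426), np.float64(0.0006989593962450072)]) (array([ 0.5334, -0.1048,  0.0471]), [np.float64(0.0011500021653252552), np.float64(0.0011500021653254053)])
[[ 0.4281 -0.2486  0.043 ]
 [ 0.5335 -0.1064  0.043 ]] 53.44235824563135
```

View pics/wr12.png

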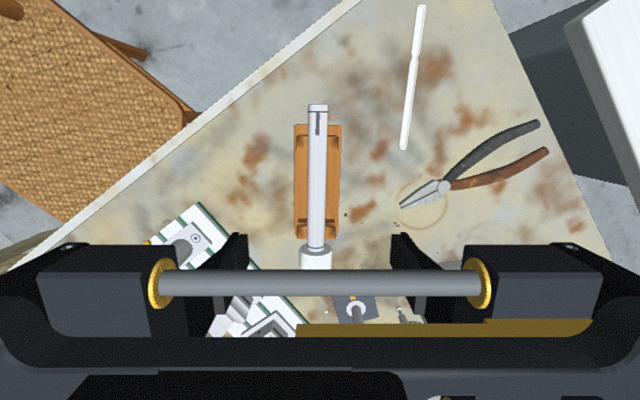

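```bash
python3 - <<'E'
from h import *
w=load("wr12");crop(w,280,360,95,275,3.3,"wr12c")
E
```

```text
(no output)
```

View pics/wr12c.png

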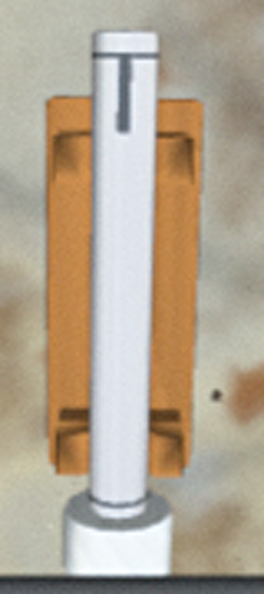

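```bash
python3 - <<'E'
from h import *
from station import r
s=r.sense();w=load("wr12");T=s["ee_rot"]
f=lambda a:np.array(a)/3.3+[280,95]
p=onz(w,f([(125.5,31),(125,55),(120,480),(119,515)]),.043)
print(p,"\n",(T.T@(p-s["tcp_pos"]).T).T,s["tcp_pos"]);d=p[2]-p[1];print(np.degrees(np.arctan2(d[1],d[0])))
E
```

```text
[[ 0.4274 -0.2489  0.043 ]
 [ 0.4315 -0.2434  0.043 ]
 [ 0.5137 -0.1306  0.043 ]
 [ 0.5217 -0.1201  0.043 ]] 
 [[ 0.0886 -0.0012  0.1405]
 [ 0.0817 -0.0013  0.1405]
 [-0.0579 -0.0032  0.1404]
 [-0.0711 -0.0036  0.1404]] [ 0.4776 -0.1759  0.1834]
53.89494189318397
```

```bash
python3 -m crank '[[-1,[-0.015,-0.025,0.3],[0,0,0.017]],[-1,[0,0,0.4],[0,0,0]],[-1,[0,0,0.4],[0,0,0]],[-1,[0,0,0.25],[0,0,0]],[-1,[0,0,0.13],[0,0,0]],[-1,[0,0,0.05],[0,0,0]],[-1,[0,0,0],[0,0,0]],[-1,[0,0,0],[0,0,0]]]'
python3 - <<'E'
from h import *
w=cap("wrist","wr13");cap("side","side13")
E
```

```text
time_s: 18.05
tcp_pos: [0.4814, -0.1761, 0.0314]
ee_rot: [[-0.591, -0.807, 0.003], [-0.807, 0.591, -0.0], [-0.001, -0.002, -1.0]]
wrist_force: [-0.2, 0.2, -0.3]
gripper_width: 0.999
```

View pics/wr13.png

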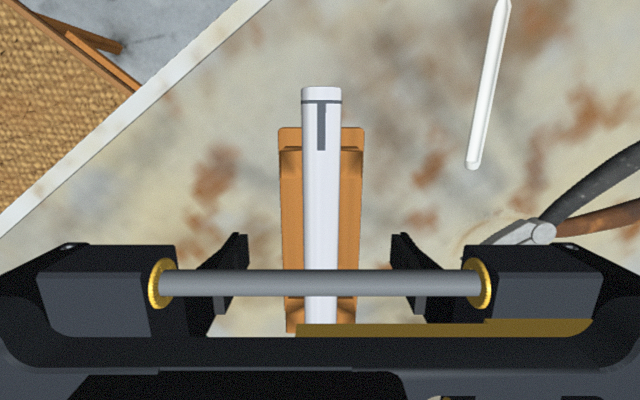

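View pics/side13.png

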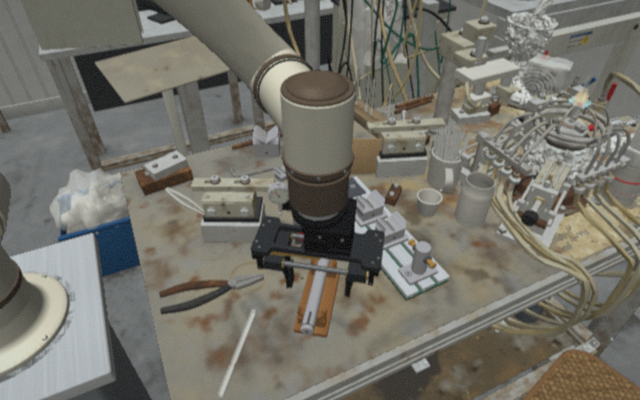

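```bash
python3 -m crank '[[-1,[0,0,0.05],[0,0,0]],[1,[0,0,0],[0,0,0]],[1,[0,0,0],[0,0,0]],[1,[0,0,0],[0,0,0]],[1,[0,0,0],[0,0,0]],[1,[0,0,0],[0,0,0]],[1,[0,0,0],[0,0,0]],[1,[0,0,0],[0,0,0]]]'
python3 -m crank '[[1,[0,0,0],[0,0,0]],[1,[0,0,-0.1],[0,0,0]],[1,[0,0,-0.2],[0,0,0]],[1,[0,0,-0.3],[0,0,0]],[1,[0,0,0],[0,0,0]]]'
python3 - <<'E'
from h import *
w=cap("wrist","wr14")
E
```

```text
time_s: 18.95
tcp_pos: [0.4802, -0.176, 0.0251]
ee_rot: [[-0.591, -0.806, -0.0], [-0.806, 0.591, -0.0], [0.0, 0.0, -1.0]]
wrist_force: [-0.6, -0.1, 0.4]
gripper_width: 0.45
time_s: 19.45
tcp_pos: [0.4828, -0.1763, 0.0888]
ee_rot: [[-0.591, -0.807, 0.008], [-0.807, 0.591, -0.001], [-0.004, -0.007, -1.0]]
wrist_force: [0.3, -0.5, -4.4]
gripper_width: 0.221
```

View pics/wr14.png

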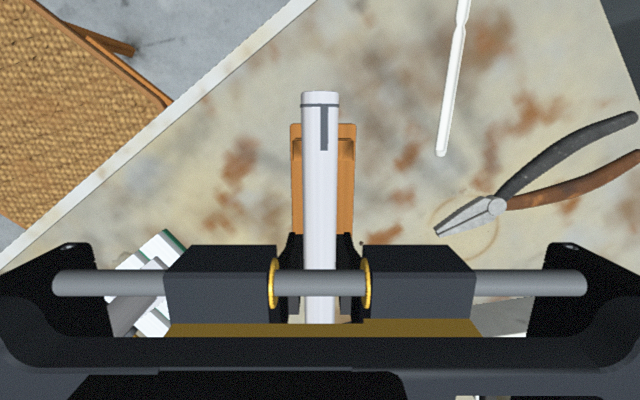

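```bash
python3 -m crank '[[1,[0,0,-0.4],[0,0,0]],[1,[0,0,-0.5],[0,0,0]],[1,[0,0,-0.5],[0,0,0]],[1,[0,0,-0.3],[0,0,-0.1]],[1,[0,0,0],[0,0,-0.15]],[1,[0,0,0],[0,0,-0.15]],[1,[0,0,0],[0,0,-0.15]],[1,[0,0,0],[0,0,-0.15]]]'
python3 -m crank '[[1,[0,0,0],[0,0,-0.15]],[1,[0,0,0],[0,0,0]],[1,[0,0,0],[0,0,0]]]'
python3 - <<'E'
from h import *
from station import r
s=r.sense();print(s["tcp_pos"],s["ee_rot"])
w=cap("wrist","wr15");T=s["ee_rot"]
crop(w,280,360,80,300,2.7,"wr15c")
for x in(.09,.06,.03):
    for z in (-.018-.010,-.018):print(x,z,proj(w,T@[x,0,z]+s["tcp_pos"]))
E
```

```text
time_s: 20.3
tcp_pos: [0.4789, -0.1755, 0.2528]
ee_rot: [[-0.079, -0.997, -0.004], [-0.997, 0.079, 0.002], [-0.001, 0.005, -1.0]]
wrist_force: [0.2, 0.7, -4.4]
gripper_width: 0.219
time_s: 20.6
tcp_pos: [0.4795, -0.1758, 0.2537]
ee_rot: [[0.032, -0.999, -0.003], [-0.999, -0.032, 0.001], [-0.001, 0.003, -1.0]]
wrist_force: [-0.3, -0.3, -4.6]
gripper_width: 0.217
[ 0.4795 -0.1758  0.2537] [[ 0.0321 -0.9995 -0.0029]
 [-0.9995 -0.0321  0.0008]
 [-0.0009  0.0029 -1.    ]]
0.09 -0.027999999999999997 [[321.4935  86.8059]]
0.09 -0.018 [[321.3277  88.8598]]
0.06 -0.027999999999999997 [[321.3572 156.0913]]
0.06 -0.018 [[321.2103 153.4024]]
0.03 -0.027999999999999997 [[321.2371 217.1184]]
0.03 -0.018 [[321.1061 210.7365]]
```

View pics/wr15.png

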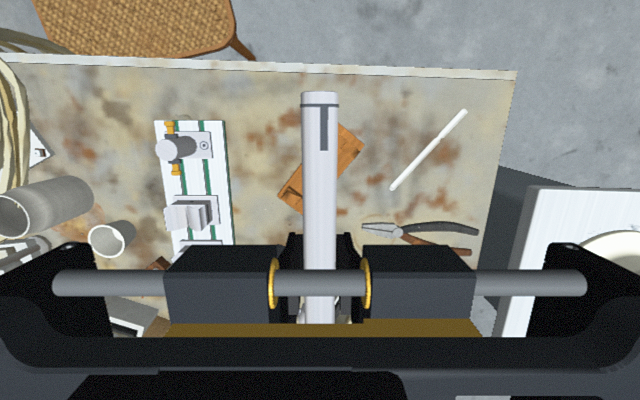

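View pics/wr15c.png

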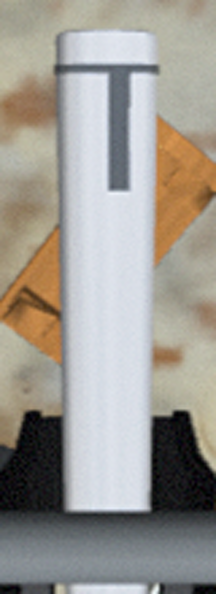

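```bash
python3 -m crank '[[1,[0,0,0],[0,0,0.1]],[1,[0,0,0],[0,0,0.15]],[1,[0,0,0],[0,0,0.15]],[1,[0,0,0],[0,0,0.15]],[1,[0,0,0],[0,0,0.15]],[1,[0,0,0],[0,0,0.15]],[1,[0,0,0.2],[0,0,0]],[1,[0,0,0.3],[0,0,0]]]'
python3 -m crank '[[1,[0,0,0.3],[0,0,0]],[1,[0,0,0.3],[0,0,0]],[1,[0,0,0.3],[0,0,0]],[1,[0,0,0.2],[0,0,0]],[1,[0,0,0.15],[0,0,0]],[1,[0,0,0.1],[0,0,0]],[1,[0,0,0],[0,0,0]],[1,[0,0,0],[0,0,0]]]'
python3 - <<'E'
from h import *
w=cap("wrist","wr16");cap("side","side16")
E
```

```text
time_s: 21.45
tcp_pos: [0.4816, -0.1761, 0.2061]
ee_rot: [[-0.593, -0.805, 0.005], [-0.805, 0.593, -0.001], [-0.003, -0.004, -1.0]]
wrist_force: [0.4, 0.4, -4.6]
gripper_width: 0.221
time_s: 22.25
tcp_pos: [0.4808, -0.1761, 0.0706]
ee_rot: [[-0.591, -0.806, 0.001], [-0.806, 0.591, -0.0], [-0.0, -0.001, -1.0]]
wrist_force: [-0.6, -0.8, -3.8]
gripper_width: 0.22
```

View pics/wr16.png

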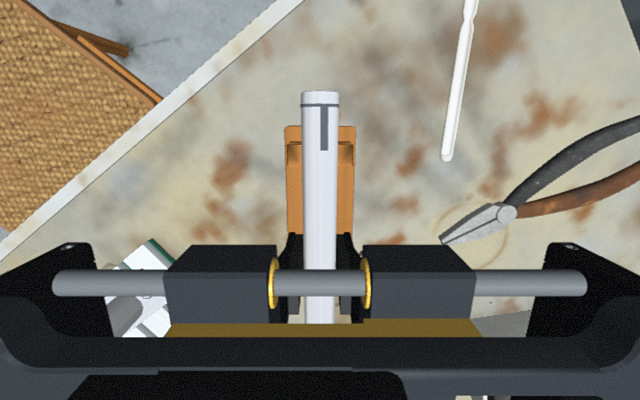

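View pics/side16.png

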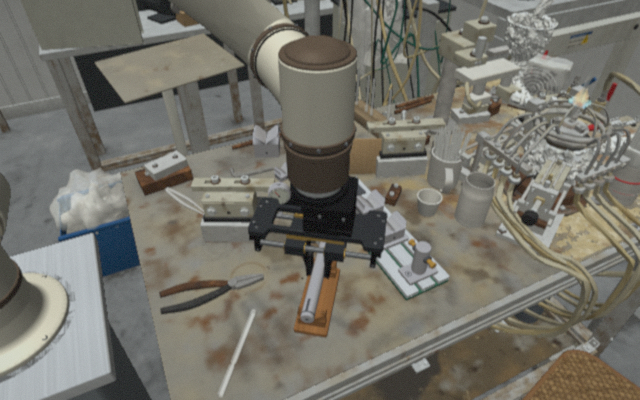

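```bash
python3 -m crank '[[1,[0,0,0.15],[0,0,0]],[1,[0,0,0.07],[0,0,0]],[1,[0,0,0],[0,0,0]],[1,[0,0,0],[0,0,0]]]'
python3 -m crank '[[1,[0,0,0.02],[0,0,0]],[1,[0,0,0.0],[0,0,0]]]'
python3 -m crank '[[1,[0,0,0.02],[0,0,0]],[1,[0,0,0.0],[0,0,0]]]'
```

```text
time_s: 22.75
tcp_pos: [0.4806, -0.1761, 0.0486]
ee_rot: [[-0.591, -0.807, 0.001], [-0.807, 0.591, -0.0], [-0.0, -0.001, -1.0]]
wrist_force: [0.3, 0.4, -3.6]
gripper_width: 0.221
time_s: 22.95
tcp_pos: [0.4804, -0.176, 0.0464]
ee_rot: [[-0.591, -0.806, 0.0], [-0.806, 0.591, -0.0], [-0.0, -0.0, -1.0]]
wrist_force: [0.1, 0.2, -4.0]
gripper_width: 0.222
time_s: 23.15
tcp_pos: [0.4801, -0.176, 0.0441]
ee_rot: [[-0.591, -0.806, -0.0], [-0.806, 0.591, 0.0], [0.0, 0.0, -1.0]]
wrist_force: [-0.6, 1.3, -3.9]
gripper_width: 0.22
```

```bash
python3 -m crank '[[1,[0,0,0.02],[0,0,0]],[1,[0,0,0.0],[0,0,0]]]'
python3 -m crank '[[1,[0,0,0.02],[0,0,0]],[1,[0,0,0.0],[0,0,0]]]'
python3 -m crank '[[1,[0,0,0.02],[0,0,0]],[1,[0,0,0.0],[0,0,0]]]'
```

```text
time_s: 23.35
tcp_pos: [0.48, -0.176, 0.0419]
ee_rot: [[-0.591, -0.806, -0.001], [-0.806, 0.591, 0.0], [0.0, 0.001, -1.0]]
wrist_force: [0.3, -0.0, -3.5]
gripper_width: 0.219
time_s: 23.55
tcp_pos: [0.4806, -0.1761, 0.0404]
ee_rot: [[-0.591, -0.807, 0.001], [-0.807, 0.591, -0.0], [-0.0, -0.001, -1.0]]
wrist_force: [-0.3, -1.1, -2.3]
gripper_width: 0.219
time_s: 23.75
tcp_pos: [0.4806, -0.1762, 0.0402]
ee_rot: [[-0.591, -0.807, 0.001], [-0.807, 0.591, -0.001], [0.0, -0.001, -1.0]]
wrist_force: [-4.2, 1.8, 10.6]
gripper_width: 0.22
```

```bash
python3 -m crank '[[0.2,[0,0,0],[0,0,0]],[0.2,[0,0,0],[0,0,0]],[0.2,[0,0,0],[0,0,0]],[0.2,[0,0,0.05],[0,0,0]],[0.2,[0,0,0.07],[0,0,0]],[0.2,[0,0,0.03],[0,0,0]],[0.2,[0,0,0],[0,0,0]],[0.2,[0,0,0],[0,0,0]]]'
python3 - <<'E'
from h import *
w=cap("wrist","wr17")
E
```

```text
time_s: 24.55
tcp_pos: [0.4802, -0.176, 0.0228]
ee_rot: [[-0.591, -0.807, -0.001], [-0.807, 0.591, -0.0], [0.0, 0.0, -1.0]]
wrist_force: [0.5, 0.1, 0.4]
gripper_width: 0.402
```

View pics/wr17.png

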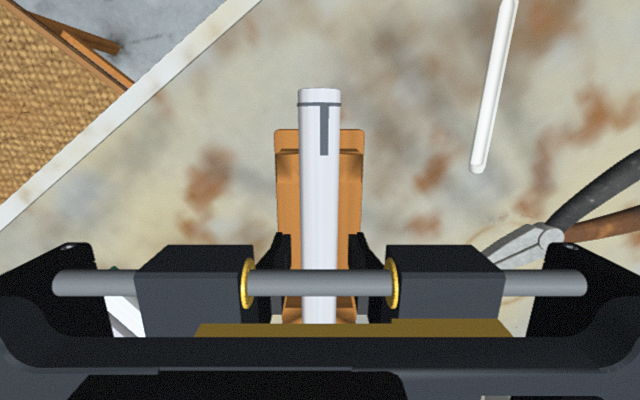

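Shaft is back in its cradle, central between the pads. Closing fully this time before any lift.

```bash
python3 -m crank '[[1,[0,0,0],[0,0,0]],[1,[0,0,0],[0,0,0]],[1,[0,0,0],[0,0,0]],[1,[0,0,0],[0,0,0]],[1,[0,0,0],[0,0,0]],[1,[0,0,0],[0,0,0]]]'
python3 -m crank '[[1,[0,0,-0.1],[0,0,0]],[1,[0,0,-0.3],[0,0,0]],[1,[0,0,-0.5],[0,0,0]],[1,[0,0,-0.5],[0,0,0]],[1,[0,0,-0.5],[0,0,0]],[1,[0,0,-0.4],[0,0,0]],[1,[0,0,0],[0,0,-0.15]],[1,[0,0,0],[0,0,-0.15]]]'
python3 -m crank '[[1,[0,0,0],[0,0,-0.15]],[1,[0,0,0],[0,0,-0.15]],[1,[0,0,0],[0,0,-0.15]],[1,[0,0,0],[0,0,-0.1]],[1,[0,0,0],[0,0,0]]]'
python3 - <<'E'
from h import *
from station import r
s=r.sense();print(s["tcp_pos"],s["ee_rot"])
w=cap("wrist","wr18");T=s["ee_rot"]
crop(w,280,360,80,300,2.7,"wr18c")
for x in(.09,.06,.03):
    for z in (-.02-.010,-.02):print(x,z,proj(w,T@[x,0,z]+s["tcp_pos"]))
E
```

```text
time_s: 25.2
tcp_pos: [0.4806, -0.1761, 0.0233]
ee_rot: [[-0.591, -0.806, 0.001], [-0.806, 0.591, -0.0], [-0.0, -0.001, -1.0]]
wrist_force: [0.5, -1.1, 0.8]
gripper_width: 0.219
time_s: 26.0
tcp_pos: [0.4794, -0.1754, 0.2543]
ee_rot: [[-0.383, -0.924, 0.001], [-0.924, 0.383, 0.002], [-0.002, -0.0, -1.0]]
wrist_force: [-0.9, 1.3, -4.4]
gripper_width: 0.221
time_s: 26.5
tcp_pos: [0.4789, -0.1755, 0.2524]
ee_rot: [[0.034, -0.999, -0.003], [-0.999, -0.034, 0.001], [-0.001, 0.003, -1.0]]
wrist_force: [-1.3, 0.5, -3.7]
gripper_width: 0.217
[ 0.4789 -0.1755  0.2524] [[ 0.0344 -0.9994 -0.0027]
 [-0.9994 -0.0344  0.0012]
 [-0.0013  0.0027 -1.    ]]
0.09 -0.03 [[321.5632  86.3572]]
0.09 -0.02 [[321.391   88.4723]]
0.06 -0.03 [[321.4206 156.6731]]
0.06 -0.02 [[321.2683 153.9082]]
0.03 -0.03 [[321.2952 218.4934]]
0.03 -0.02 [[321.1596 211.9422]]
```

View pics/wr18c.png

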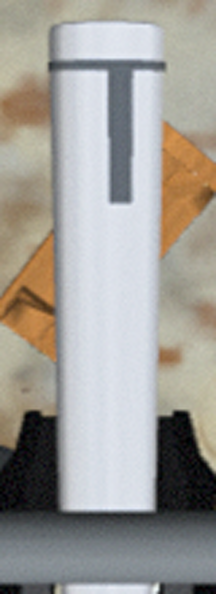

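```bash
python3 -m crank '[[1,[-0.17,-0.35,0],[0,0,0]],[1,[-0.17,-0.36,0],[0,0,0]],[1,[-0.17,-0.36,0],[0,0,0]],[1,[-0.17,-0.36,0],[0,0,0]],[1,[-0.17,-0.34,0],[0,0,0]],[1,[0,0,0],[0,0,0]],[1,[0,0,0],[0,0,0]],[1,[0,0,0],[0,0,0]]]'
python3 - <<'E'
from h import *
w=cap("wrist","wr19")
E
```

```text
time_s: 27.35
tcp_pos: [0.6532, -0.0852, 0.2527]
ee_rot: [[0.034, -0.999, -0.002], [-0.999, -0.034, 0.0], [-0.0, 0.002, -1.0]]
wrist_force: [-0.0, -0.2, -3.6]
gripper_width: 0.221
```

View pics/wr19.png

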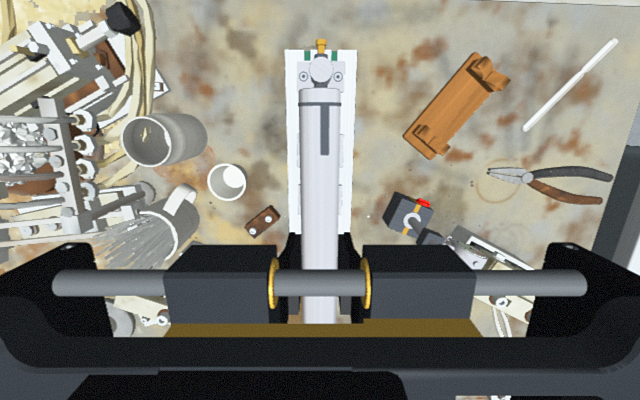

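```bash
python3 - <<'E'
from h import *
w=load("wr5");t=load("top1")
print(onz(w,[(323.4,131.8)],.065),onz(t,np.array([(596,108)])/5.5+[280,140],.065), tri(w,(323.4,131.8),t,np.array((596,108))/5.5+[280,140]))
w=load("wr7");print(onz(w,[(320.5,136.5)],.065))
E
python3 -m crank '[[1,[0,0,0.3],[0,0,0]],[1,[0,0,0.45],[0,0,0]],[1,[0,0,0.45],[0,0,0]],[1,[0,0,0.35],[0,0,0]],[1,[0,0,0.2],[0,0,0]],[1,[0,0,0.1],[0,0,0]],[1,[0,0,0],[0,0,0]],[1,[0,0,0],[0,0,0]]]'
```

```text
[[ 0.6555 -0.1784  0.065 ]] [[ 0.6565 -0.1803  0.065 ]] (array([ 0.6554, -0.1789,  0.0707]), [np.float64(0.00036151110019612485), np.float64(0.0003615111001962489)])
[[ 0.6552 -0.1779  0.065 ]]
time_s: 28.2
tcp_pos: [0.6552, -0.0852, 0.07]
ee_rot: [[0.035, -0.999, 0.003], [-0.999, -0.035, -0.0], [0.0, -0.003, -1.0]]
wrist_force: [-0.1, 0.5, -3.0]
gripper_width: 0.22
```

```bash
python3 -m crank '[[1,[0,0.01,0.1],[0,0,0]],[1,[0,0,0.05],[0,0,0]],[1,[0,0,0],[0,0,0]],[1,[0,0,0],[0,0,0]]]'
```

```text
time_s: 28.6
tcp_pos: [0.6532, -0.0849, 0.0532]
ee_rot: [[0.035, -0.999, 0.0], [-0.999, -0.035, -0.0], [0.0, -0.0, -1.0]]
wrist_force: [1.0, -0.8, -3.7]
gripper_width: 0.216
```

```bash
python3 -m crank '[[1,[0,0,0.04],[0,0,0]],[1,[0,0,0],[0,0,0]]]'; python3 -m crank '[[1,[0,0,0.02],[0,0,0]],[1,[0,0,0],[0,0,0]]]';python3 -m crank '[[1,[0,0,0.01],[0,0,0]],[1,[0,0,0],[0,0,0]]]'
```

```text
time_s: 28.8
tcp_pos: [0.6528, -0.0848, 0.0487]
ee_rot: [[0.035, -0.999, -0.001], [-0.999, -0.035, 0.0], [-0.0, 0.001, -1.0]]
wrist_force: [-0.1, -0.4, -3.8]
gripper_width: 0.217
time_s: 29.0
tcp_pos: [0.653, -0.0849, 0.0468]
ee_rot: [[0.035, -0.999, -0.001], [-0.999, -0.035, 0.0], [-0.0, 0.001, -1.0]]
wrist_force: [-0.4, -1.0, -3.9]
gripper_width: 0.22
time_s: 29.2
tcp_pos: [0.6532, -0.085, 0.0465]
ee_rot: [[0.035, -0.999, 0.0], [-0.999, -0.035, -0.0], [0.0, -0.0, -1.0]]
wrist_force: [-0.5, -0.5, -2.6]
gripper_width: 0.222
```

```bash
python3 -m crank '[[1,[0,0,0.01],[0,0,0]],[1,[0,0,0],[0,0,0]]]'; python3 -m crank '[[1,[0,0,0.01],[0,0,0]],[1,[0,0,0],[0,0,0]]]'
python3 - <<'E'
from h import *
w=cap("wrist","wr20")
E
```

```text
time_s: 29.4
tcp_pos: [0.6532, -0.085, 0.0463]
ee_rot: [[0.035, -0.999, 0.0], [-0.999, -0.035, -0.0], [0.0, -0.0, -1.0]]
wrist_force: [-3.2, 1.1, 3.5]
gripper_width: 0.216
time_s: 29.6
tcp_pos: [0.6533, -0.085, 0.0463]
ee_rot: [[0.035, -0.999, 0.001], [-0.999, -0.035, -0.0], [0.001, -0.001, -1.0]]
wrist_force: [-4.0, 1.6, 7.3]
gripper_width: 0.219
```

View pics/wr20.png

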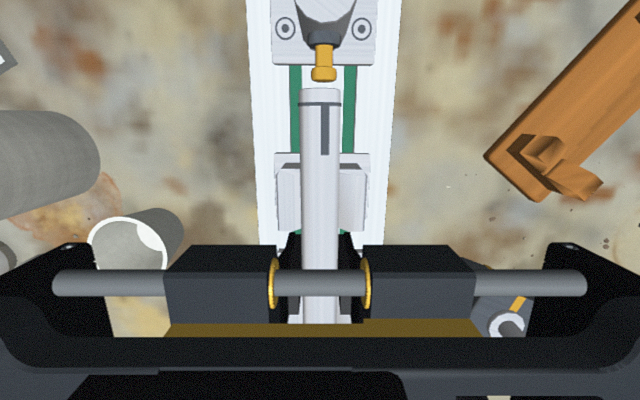

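```bash
python3 -m crank '[[-0.2,[0,0,0],[0,0,0]],[-0.2,[0,0,0],[0,0,0]],[-0.2,[0,0,0],[0,0,0]],[-0.2,[0,0,0],[0,0,0]],[-0.2,[0,0,-0.1],[0,0,0]],[-0.2,[0,0,-0.3],[0,0,0]],[-0.2,[0,0,-0.5],[0,0,0]],[-0.2,[0,0,-0.5],[0,0,0]]]'
python3 -m crank '[[-1,[0,0,-0.5],[0,0,0]],[-1,[0,0,-0.4],[0,0,0]],[-1,[0,0,0],[0,0,0]],[-1,[0,0,0],[0,0,0]]]'
python3 - <<'E'
from h import *
w=cap("wrist","wr21");cap("side","side21");crop(w,280,480,20,270,2.3,"wr21c")
E
```

```text
time_s: 30.45
tcp_pos: [0.6529, -0.0851, 0.1858]
ee_rot: [[0.035, -0.999, -0.001], [-0.999, -0.035, -0.001], [0.0, 0.001, -1.0]]
wrist_force: [0.9, 0.6, -0.5]
gripper_width: 0.601
time_s: 30.85
tcp_pos: [0.6535, -0.0848, 0.2761]
ee_rot: [[0.035, -0.999, 0.004], [-0.999, -0.035, 0.001], [-0.001, -0.004, -1.0]]
wrist_force: [-1.0, -0.1, -1.1]
gripper_width: 0.877
```

View pics/wr21c.png

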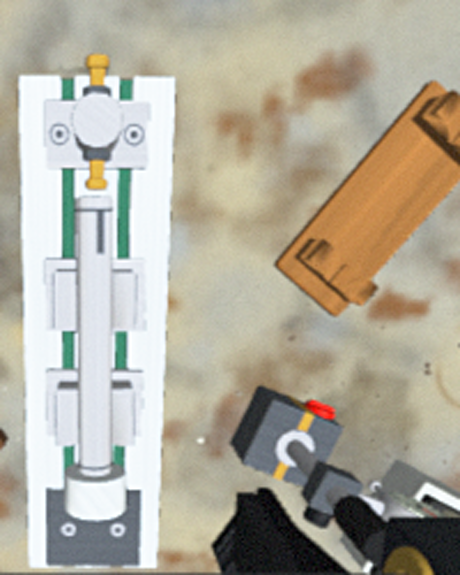

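View pics/side21.png

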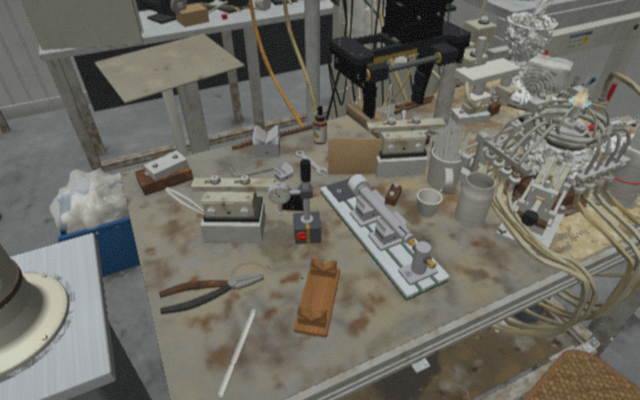

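```bash
python3 - <<'E'
from h import *
w=load("wr21");t=load("top1")
print(onz(w,[(408.3,213.5)],.042),onz(t,[(333.4,202.6)],.178),onz(t,[(333.4,202.6)],.17))
f=lambda a:np.array(a)/2.3+[280,20]
print(onz(w,f([(262,387),(343,420),(232,437)]),.042))
crop(t,310,350,190,240,12,"top1g")
E
```

```text
[[ 0.5245 -0.0314  0.042 ]] [[ 0.5264 -0.0314  0.178 ]] [[ 0.5276 -0.032   0.17  ]]
[[ 0.5493 -0.0682  0.042 ]
 [ 0.4968 -0.0489  0.042 ]
 [ 0.5646 -0.0353  0.042 ]]
```

View pics/top1g.png

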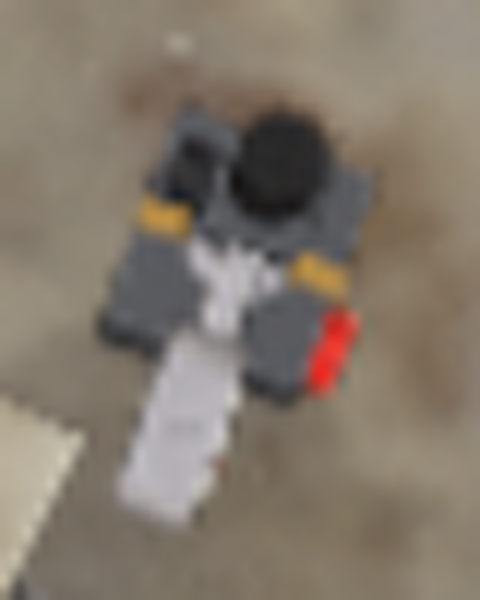

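```bash
python3 - <<'E'
from h import *
t=load("top1");f=lambda a:np.array(a)/12+[310,190]
p=onz(t,f([(150,505),(235,350),(190,345)]),.13);print(p-[.5255,-.0315,0])
for a,b in(((375,170),(290,395)),((190,105),(105,330)),((375,170),(190,105)),((165,215),(320,275))):
    q=onz(t,f([a,b]),.042);d=q[1]-q[0];print(np.degrees(np.arctan2(d[1],d[0])),np.linalg.norm(d))
p=onz(t,f([(205,335),(155,505)]),.13);d=p[1]-p[0];print("dial",np.degrees(np.arctan2(d[1],d[0])))
E
```

```text
[[-0.0623  0.0223  0.13  ]
 [-0.0316  0.0057  0.13  ]
 [-0.0307  0.0146  0.13  ]]
159.51282346310893 0.051923234661220855
159.82753802163523 0.051959108835254585
71.10858637901622 0.04203459828096164
-110.68523073607605 0.03551151520670668
dial 163.9460966308691
```

```bash
python3 -m crank '[[-0.2,[-0.145,0.315,0],[0,0,0]],[-0.2,[-0.145,0.315,0],[0,0,0]],[-0.2,[-0.145,0.315,0],[0,0,0]],[-0.2,[-0.145,0.315,0],[0,0,0]],[-0.2,[0,0,0],[0,0,0.178]],[-0.2,[0,0,0],[0,0,0.178]],[-0.2,[0,0,0],[0,0,0.178]],[-0.2,[0,0,0],[0,0,0.178]]]'
python3 -m crank '[[-0.2,[0,0,0],[0,0,0.178]],[-0.2,[0,0,0],[0,0,0.178]],[-0.2,[0,0,0],[0,0,0.178]],[-0.2,[0,0,0],[0,0,0.178]],[-0.2,[0,0,0],[0,0,0.178]],[-0.2,[0,0,0],[0,0,0.178]],[-0.2,[0,0,0],[0,0,0.178]],[-0.2,[0,0,0],[0,0,0.178]]]'
python3 -m crank '[[-0.2,[0,0,0],[0,0,0.178]],[-0.2,[0,0,0],[0,0,0.178]],[-0.2,[0,0,0],[0,0,0]],[-0.2,[0,0,0],[0,0,0]]]'
python3 - <<'E'
from h import *
from station import r
print(r.sense()["joints"])
w=cap("wrist","wr22")
E
```

```text
time_s: 31.75
tcp_pos: [0.5244, -0.0314, 0.2725]
ee_rot: [[-0.505, -0.863, -0.003], [-0.863, 0.505, -0.001], [0.002, 0.003, -1.0]]
wrist_force: [0.2, 1.3, -0.4]
gripper_width: 0.603
time_s: 32.55
tcp_pos: [0.5245, -0.0315, 0.2724]
ee_rot: [[-0.997, 0.078, -0.004], [0.078, 0.997, -0.001], [0.004, -0.001, -1.0]]
wrist_force: [-0.6, -0.6, 0.0]
gripper_width: 0.595
time_s: 32.95
tcp_pos: [0.5248, -0.0314, 0.273]
ee_rot: [[-0.94, 0.342, -0.002], [0.342, 0.94, -0.001], [0.002, -0.001, -1.0]]
wrist_force: [1.0, 0.4, -0.0]
gripper_width: 0.601
[  14.2671   10.4558   -8.4408   -0.0044  -71.2397 -124.2391]
```

View pics/wr22.png

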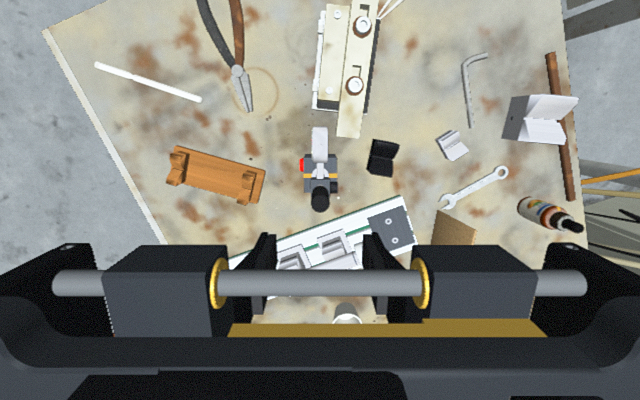

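```bash
python3 - <<'E'
from h import *
w=load("wr22");crop(w,285,360,115,220,5.5,"wr22c")
E
```

```text
(no output)
```

View pics/wr22c.png

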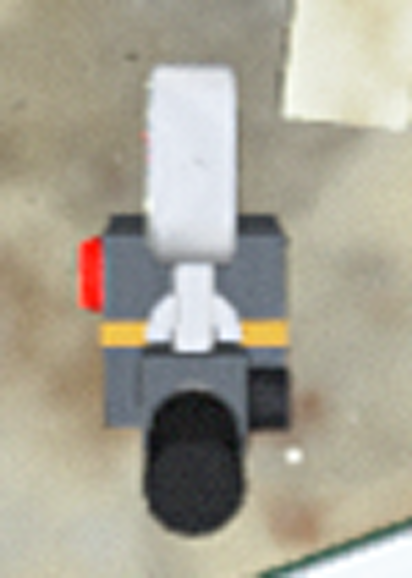

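```bash
python3 -m crank '[[-0.2,[0,0,0.3],[0,0,0]],[-0.2,[0,0,0.35],[0,0,0]],[-0.2,[0,0,0.3],[0,0,0]],[-0.2,[0,0,0.2],[0,0,0]],[-0.2,[0,0,0.08],[0,0,0]],[-0.2,[0,0,0],[0,0,0]],[-0.2,[0,0,0],[0,0,0]]]'
python3 - <<'E'
from h import *
w=cap("wrist","wr23");cap("side","side23");crop(load("side23"),200,400,80,260,3.3,"side23c")
E
```

```text
time_s: 33.7
tcp_pos: [0.5261, -0.0313, 0.1521]
ee_rot: [[-0.939, 0.343, 0.002], [0.343, 0.939, -0.0], [-0.002, 0.001, -1.0]]
wrist_force: [0.6, 0.0, 0.5]
gripper_width: 0.597
```

View pics/wr23.png

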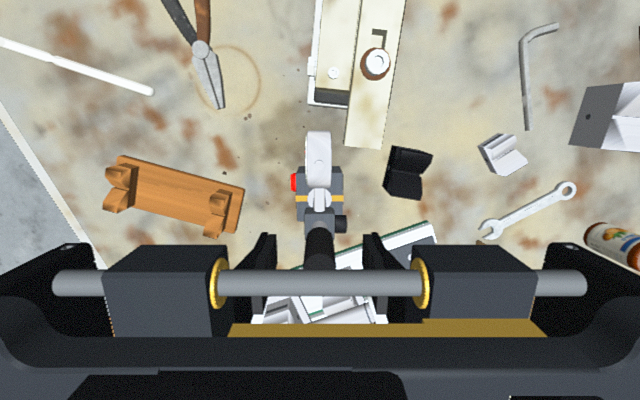

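View pics/side23c.png

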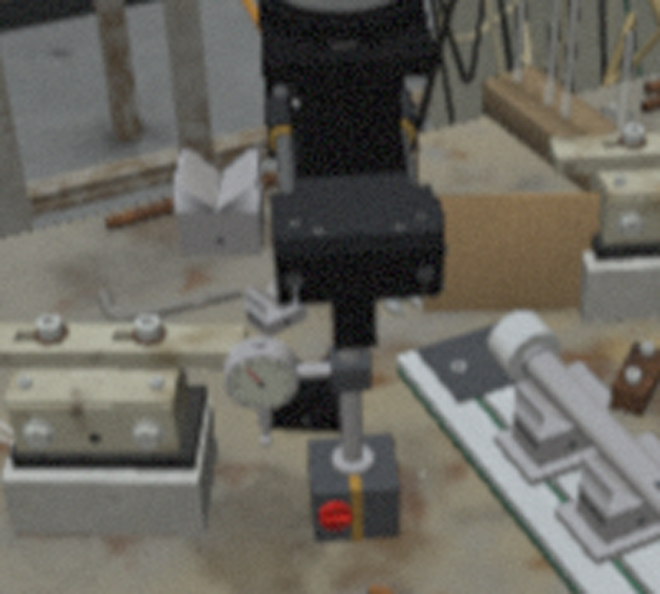

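```bash
python3 -m crank '[[-0.2,[0,0,0.06],[0,0,0]],[-0.2,[0,0,0],[0,0,0]],[-0.2,[0,0,0],[0,0,0]]]'
python3 -m crank '[[1,[0,0,0],[0,0,0]],[1,[0,0,0],[0,0,0]],[1,[0,0,0],[0,0,0]],[1,[0,0,0],[0,0,0]],[1,[0,0,0],[0,0,0]],[1,[0,0,0],[0,0,0]],[1,[0,0,0],[0,0,0]],[1,[0,0,0],[0,0,0]]]'
```

```text
time_s: 34.1
tcp_pos: [0.5252, -0.0314, 0.1452]
ee_rot: [[-0.939, 0.344, 0.0], [0.344, 0.939, -0.0], [-0.0, -0.0, -1.0]]
wrist_force: [0.2, 0.2, -0.2]
gripper_width: 0.598
time_s: 34.9
tcp_pos: [0.5253, -0.0312, 0.1452]
ee_rot: [[-0.939, 0.344, 0.0], [0.344, 0.939, 0.0], [-0.0, 0.0, -1.0]]
wrist_force: [0.7, 0.7, 0.8]
gripper_width: 0.199
```

```bash
python3 -m crank '[[1,[0,0,-0.1],[0,0,0]],[1,[0,0,-0.3],[0,0,0]],[1,[0,0,-0.45],[0,0,0]],[1,[0,0,-0.4],[0,0,0]],[1,[0,0,-0.15],[0,0,-0.089]],[1,[0,0,0],[0,0,-0.178]],[1,[0,0,0],[0,0,-0.178]],[1,[0,0,0],[0,0,-0.178]]]'
python3 - <<'E'
from h import *
w=cap("wrist","wr24")
E
python3 -m crank '[[1,[0,0,0],[0,0,-0.178]],[1,[0,0,0],[0,0,-0.178]],[1,[0,0,0],[0,0,-0.178]],[1,[0,0,0],[0,0,-0.178]],[1,[0,0,0],[0,0,-0.178]],[1,[0,0,0],[0,0,-0.178]],[1,[0,0,0],[0,0,-0.178]],[1,[0,0,0],[0,0,-0.178]]]'
python3 -m crank '[[1,[0,0,0],[0,0,-0.178]],[1,[0,0,0],[0,0,-0.178]],[1,[0,0,0],[0,0,-0.089]],[1,[0,0,0],[0,0,0]],[1,[0,0,0],[0,0,0]]]'
python3 - <<'E'
from h import *
w=cap("wrist","wr25");cap("side","side25");crop(load("side25"),200,400,60,240,3.3,"side25c")
E
```

```text
time_s: 35.7
tcp_pos: [0.5238, -0.0314, 0.2842]
ee_rot: [[-0.99, -0.143, -0.003], [-0.143, 0.99, 0.0], [0.003, 0.001, -1.0]]
wrist_force: [0.9, 0.5, -5.4]
gripper_width: 0.199
time_s: 36.55
tcp_pos: [0.5242, -0.0314, 0.2842]
ee_rot: [[-0.307, -0.952, -0.003], [-0.952, 0.307, 0.0], [0.001, 0.003, -1.0]]
wrist_force: [-0.5, -0.5, -5.9]
gripper_width: 0.2
time_s: 37.05
tcp_pos: [0.5246, -0.0314, 0.2846]
ee_rot: [[0.032, -0.999, -0.002], [-0.999, -0.032, 0.0], [-0.0, 0.002, -1.0]]
wrist_force: [0.5, 0.2, -4.2]
gripper_width: 0.196
```

View pics/wr25.png

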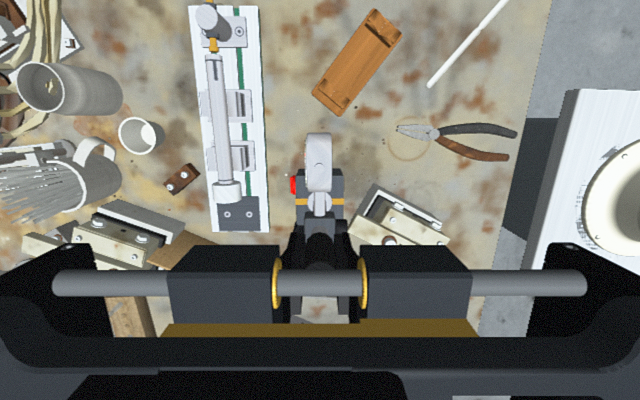

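View pics/side25c.png

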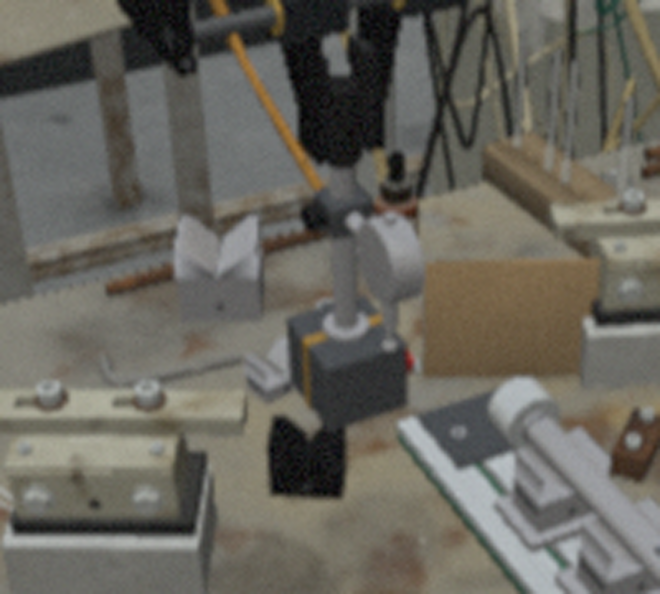

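```bash
python3 -m crank '[[1,[-0.12,-0.22,0],[0,0,0]],[1,[-0.17,-0.316,0],[0,0,0]],[1,[-0.17,-0.316,0],[0,0,0]],[1,[-0.14,-0.26,0],[0,0,0]],[1,[-0.085,-0.155,0],[0,0,0]],[1,[0,0,0],[0,0,0]],[1,[0,0,0],[0,0,0]],[1,[0,0,0],[0,0,0]]]'
python3 - <<'E'
from h import *
w=cap("wrist","wr26")
E
```

```text
time_s: 37.95
tcp_pos: [0.6488, 0.0412, 0.285]
ee_rot: [[0.034, -0.999, -0.001], [-0.999, -0.034, -0.0], [0.0, 0.001, -1.0]]
wrist_force: [-0.1, 0.5, -6.4]
gripper_width: 0.199
```

View pics/wr26.png

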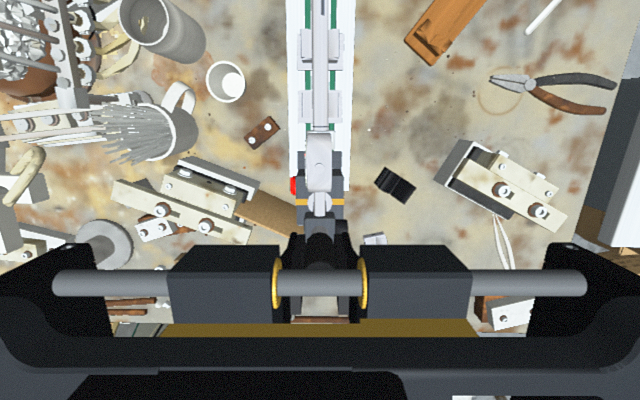

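```bash
python3 - <<'E'
from h import *
t=load("top1");w=load("wr26")
for z in (0,.05,.1): print(z,onz(t,[(273,165),(264,156)],z)[:,:2].tolist(), onz(w,[(298,234),(268,194)],z)[:,:2].tolist())
crop(w,230,380,120,260,5,"wr26c")
E
```

```text
0 [[0.6532751743799357, 0.11938839873880547], [0.677777626652333, 0.14416395442771132]] [[0.6810753151644908, 0.15351657477839803], [0.7299949465238762, 0.08602091367111517]]
0.05 [[0.641572268293547, 0.11592327865887297], [0.6650391591627378, 0.1396517306159076]] [[0.6778952321068223, 0.13227366094438145], [0.7213514582680542, 0.07231599911263056]]
0.1 [[0.6298693622071585, 0.11245815857894045], [0.6523006916731429, 0.1351395068041039]] [[0.674715149049154, 0.11103074711036487], [0.7127079700122323, 0.05861108455414594]]
```

View pics/wr26c.png

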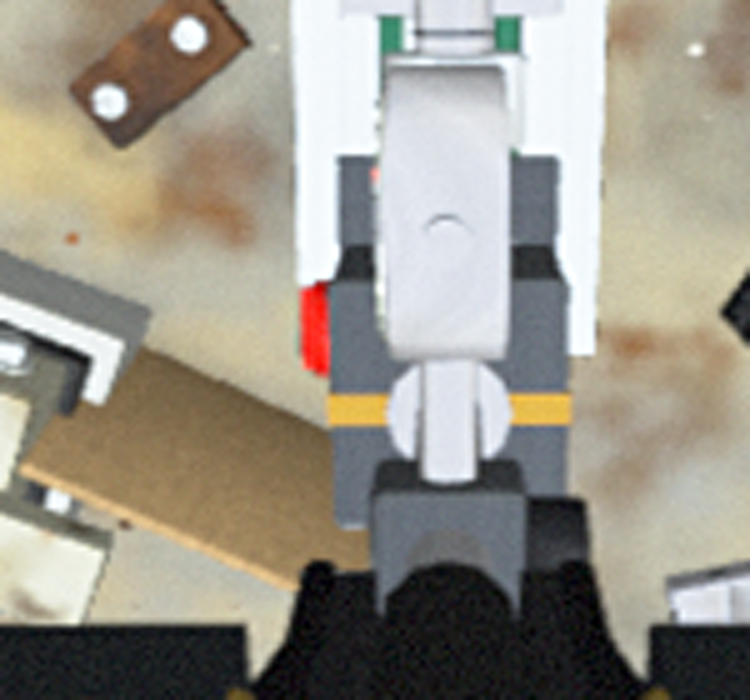

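```bash
python3 -m crank '[[1,[0,0,0.2],[0,0,0]],[1,[0,0,0.3],[0,0,0]],[1,[0,0,0.3],[0,0,0]],[1,[0,0,0.15],[0,0,0]],[1,[0,0,0.05],[0,0,0]],[1,[0,0,0],[0,0,0]],[1,[0,0,0],[0,0,0]],[1,[0,0,0],[0,0,0]]]'
python3 - <<'E'
from h import *
w=cap("wrist","wr27");crop(w,240,400,60,260,3,"wr27c");cap("side","side27");crop(load("side27"),280,460,100,280,3.3,"side27c")
E
```

```text
time_s: 38.8
tcp_pos: [0.6503, 0.0416, 0.1871]
ee_rot: [[0.035, -0.999, 0.003], [-0.999, -0.035, 0.001], [-0.001, -0.003, -1.0]]
wrist_force: [1.1, -0.1, -5.1]
gripper_width: 0.197
```

View pics/wr27c.png

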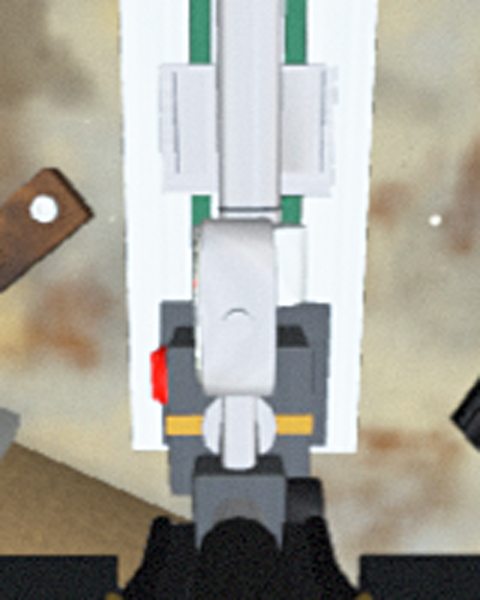

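View pics/side27c.png

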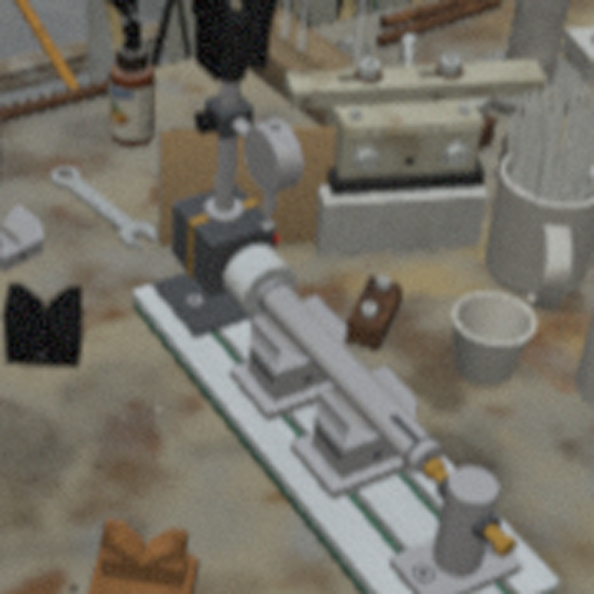

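```bash
python3 -m crank '[[1,[0,0,0],[0,0,0]],[1,[0,0,0],[0,0,0]]]'
python3 - <<'E'
from h import *
w=cap("wrist","wr28");crop(w,270,370,120,250,4.6,"wr28c")
E
```

```text
time_s: 39.1
tcp_pos: [0.6496, 0.0416, 0.1855]
ee_rot: [[0.035, -0.999, 0.001], [-0.999, -0.035, 0.0], [-0.0, -0.001, -1.0]]
wrist_force: [-0.7, -0.5, -5.6]
gripper_width: 0.201
```

View pics/wr28c.png

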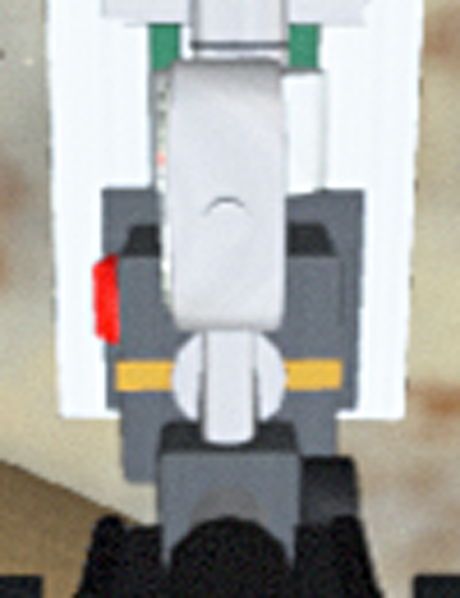

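```bash
python3 - <<'E'
from h import *
from station import r
s=r.sense();T=s["ee_rot"];w=load("wr28")
f=lambda a:np.array(a)/4.6+[270,120]
def tl(a,z): p=onz(w,f(a),z);return p.mean(0),(T.T@(p-s["tcp_pos"]).T).T.mean(0)
print("plate",tl([(102,190),(362,188)],.020));print("bed",tl([(57,300),(412,300)],.016))
print("foot",tl([(117,255),(344,255)],.0824));print("stripe",tl([(117,376),(342,374)],.0824))
print("shaft at",tl([(192,40),(287,40)],.065));print("collar right",tl([(325,130)],.065), s["tcp_pos"])
E
```

```text
plate (array([0.6502, 0.013 , 0.02  ]), array([0.0286, 0.0004, 0.1653]))
bed (array([0.6485, 0.042 , 0.016 ]), array([-0.0005,  0.001 ,  0.1693]))
foot (array([0.6506, 0.017 , 0.0824]), array([ 0.0246, -0.0002,  0.1029]))
stripe (array([0.6499, 0.0424, 0.0824]), array([-0.0008, -0.0004,  0.1029]))
shaft at (array([ 0.6502, -0.0246,  0.065 ]), array([0.0662, 0.0017, 0.1203]))
collar right (array([ 0.6315, -0.0069,  0.065 ]), array([0.0478, 0.0197, 0.1203])) [0.6495 0.0416 0.1853]
```

```bash
python3 -m crank '[[1,[0,0.007,0.06],[0,0,0]],[1,[0,0,0.05],[0,0,0]],[1,[0,0,0.03],[0,0,0]],[1,[0,0,0],[0,0,0]],[1,[0,0,0],[0,0,0]]]'
python3 -m crank '[[1,[0,0,0.03],[0,0,0]],[1,[0,0,0],[0,0,0]],[1,[0,0,0],[0,0,0]]]'
```

```text
time_s: 39.65
tcp_pos: [0.6488, 0.0415, 0.171]
ee_rot: [[0.035, -0.999, -0.0], [-0.999, -0.035, -0.0], [0.0, 0.0, -1.0]]
wrist_force: [0.7, -0.1, -4.5]
gripper_width: 0.195
time_s: 39.95
tcp_pos: [0.649, 0.0416, 0.1684]
ee_rot: [[0.035, -0.999, 0.001], [-0.999, -0.035, 0.0], [-0.0, -0.001, -1.0]]
wrist_force: [0.7, -0.3, -4.7]
gripper_width: 0.194
```

```bash
python3 -m crank '[[1,[0,0,0.02],[0,0,0]],[1,[0,0,0],[0,0,0]]]'
python3 -m crank '[[1,[0,0,0.01],[0,0,0]],[1,[0,0,0],[0,0,0]]]'
python3 -m crank '[[1,[0,0,0.01],[0,0,0]],[1,[0,0,0],[0,0,0]]]'
```

```text
time_s: 40.15
tcp_pos: [0.6489, 0.0416, 0.1661]
ee_rot: [[0.035, -0.999, 0.0], [-0.999, -0.035, 0.0], [-0.0, -0.0, -1.0]]
wrist_force: [0.7, 0.7, -4.5]
gripper_width: 0.197
time_s: 40.35
tcp_pos: [0.649, 0.0416, 0.1653]
ee_rot: [[0.035, -0.999, 0.001], [-0.999, -0.035, 0.0], [-0.0, -0.001, -1.0]]
wrist_force: [0.9, -0.2, -4.2]
gripper_width: 0.198
time_s: 40.55
tcp_pos: [0.6492, 0.0415, 0.1652]
ee_rot: [[0.035, -0.999, 0.002], [-0.999, -0.035, -0.0], [0.0, -0.002, -1.0]]
wrist_force: [-0.2, 1.5, -0.9]
gripper_width: 0.198
```

```bash
python3 -m crank '[[1,[0,0,0.006],[0,0,0]],[1,[0,0,0],[0,0,0]]]'
python3 - <<'E'
from h import *
w=cap("wrist","wr29");cap("side","side29");crop(load("side29"),310,430,110,230,5,"side29c")
E
```

```text
time_s: 40.75
tcp_pos: [0.6494, 0.0415, 0.1652]
ee_rot: [[0.035, -0.999, 0.002], [-0.999, -0.035, -0.0], [0.0, -0.002, -1.0]]
wrist_force: [-0.8, 0.2, 4.7]
gripper_width: 0.199
```

View pics/side29c.png

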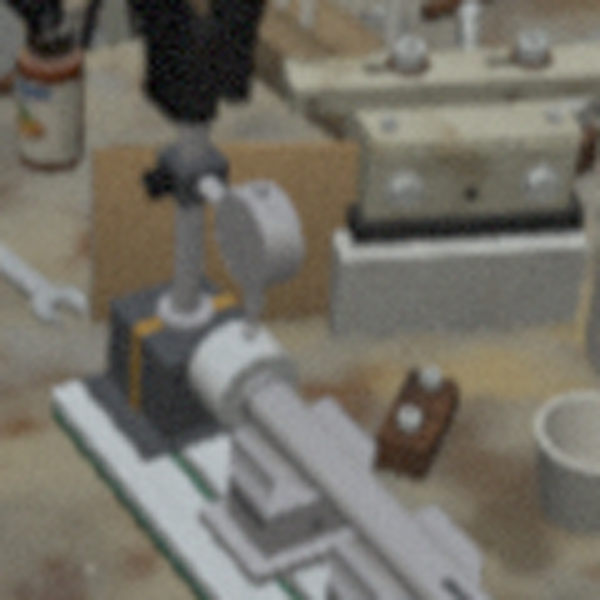

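```bash
python3 -m crank '[[-0.2,[0,0,0],[0,0,0]],[-0.2,[0,0,0],[0,0,0]],[-0.2,[0,0,0],[0,0,0]],[-0.2,[0,0,0],[0,0,0]],[-0.2,[0,0,0],[0,0,0]],[-0.2,[0,0,0],[0,0,0]],[-0.2,[0,0,-0.1],[0,0,0]],[-0.2,[0,0,-0.3],[0,0,0]]]'
python3 -m crank '[[-0.2,[0,0,-0.4],[0,0,0]],[-0.2,[0,0,-0.4],[0,0,0]],[-0.2,[0,0,0],[0,0,0]],[-0.2,[0,0,0],[0,0,0]]]'
python3 - <<'E'
from h import *
w=cap("wrist","wr30");cap("side","side30");crop(load("side30"),310,430,110,230,5,"side30c");crop(w,230,400,30,260,2.6,"wr30c")
E
```

```text
time_s: 41.65
tcp_pos: [0.6469, 0.0413, 0.2011]
ee_rot: [[0.034, -0.999, -0.007], [-0.999, -0.034, -0.001], [0.001, 0.007, -1.0]]
wrist_force: [0.1, 0.4, -0.2]
gripper_width: 0.597
time_s: 42.05
tcp_pos: [0.6491, 0.0417, 0.2856]
ee_rot: [[0.035, -0.999, 0.003], [-0.999, -0.035, 0.001], [-0.001, -0.003, -1.0]]
wrist_force: [0.7, 0.5, -1.4]
gripper_width: 0.6
```

View pics/side30c.png

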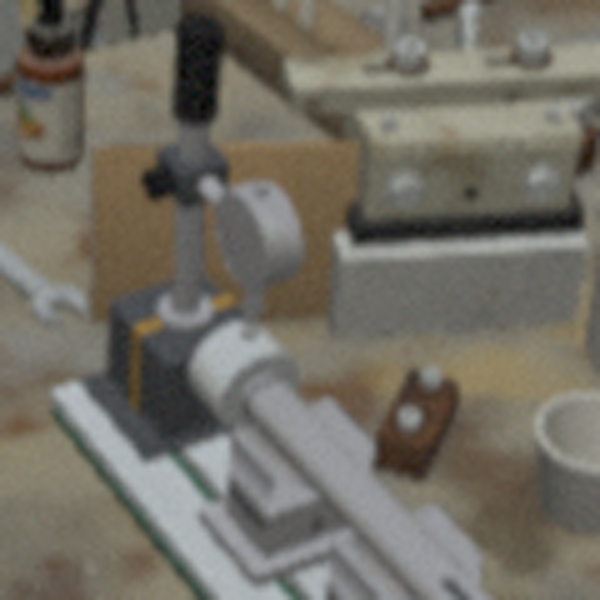

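View pics/wr30c.png

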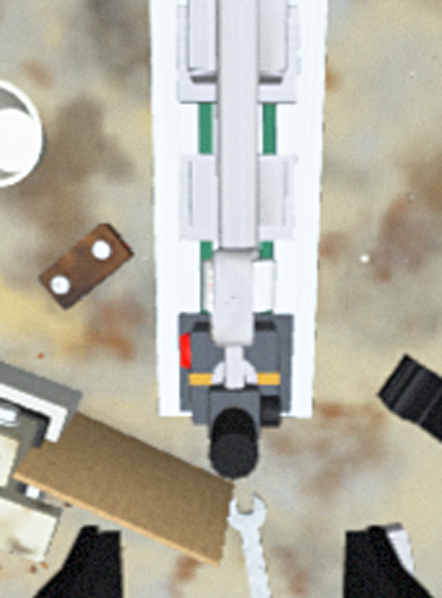

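```bash
python3 -m crank '[[-0.2,[-0.3,0.3,-0.1],[0,0,0]],[-0.2,[-0.3,0.3,-0.1],[0,0,0]],[-0.2,[-0.3,0.3,0],[0,0,0]],[-0.2,[-0.3,0.3,0],[0,0,0]],[-0.2,[-0.3,0.3,0],[0,0,0]],[-0.2,[-0.3,0.3,0],[0,0,0]],[-0.2,[0,0,0],[0,0,0]],[-0.2,[0,0,0],[0,0,0]]]'
python3 - <<'E'
from h import *
t=cap("top","top31");crop(t,190,420,140,260,3.4,"top31c")
a=load("top1")
E
```

```text
time_s: 42.95
tcp_pos: [0.4618, 0.2155, 0.3028]
ee_rot: [[0.037, -0.999, -0.001], [-0.999, -0.037, -0.001], [0.001, 0.001, -1.0]]
wrist_force: [0.9, 0.7, 0.4]
gripper_width: 0.599
```

View pics/top31c.png

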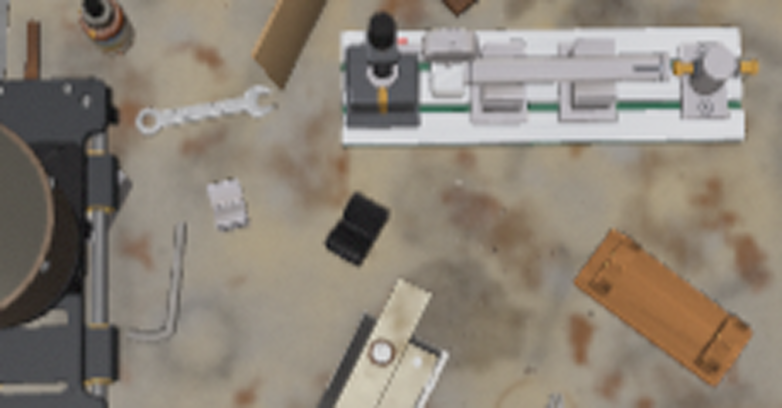

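```bash
python3 - <<'E'
from h import *
from station import r
t=load("top31");f=lambda a:np.array(a)/3.4+[190,140]
e=onz(t,f([(665,67)]),.065)[0];print("plain end",e,"mid y",e[1]+.09)
print("gauge post foot",onz(t,f([(381,75)]),.062),"grip top",onz(t,f([(381,21)]),.198))
print(r.sense()["time_s"]);r.finish_job();print(r.sense()["time_s"])
E
```

```text
plain end [ 0.6562 -0.1731  0.065 ] mid y -0.0831439795526823
gauge post foot [[0.6476 0.0411 0.062 ]] grip top [[0.6515 0.0411 0.198 ]]
43.0
the job is handed in; nothing more can be done
the job is handed in; nothing more can be done
```

The setup is complete and I handed the job in at 43 s. The call reports no verdict, so this rests on my own measurements.

**What I did**
- Stood the matching V-blocks on the two rests.
- Laid the shaft in both grooves, plain end to the stop screw and collar towards the gauge plate.
- Stood the gauge on its plate with the plunger on the collar. I left the larger, smaller and black blocks alone.

**One thing I had to mend:** on my first lift of the shaft the fingers had not finished closing, so only the fingertips held it. I put it back in its cradle and gripped it again at full pad depth.

**Last checks**
- **V-blocks:** about 1 mm from the rest centres, measured before the shaft went in.
- **Shaft:** its middle is about 2 mm from the bed's middle. The plain end measured 5–6 mm from the stop screw, against the 4 mm expected. It was let go at about the expected seated height.
- **Gauge:** about 1.5 mm from the plate centre by the top view, and it looks upright. The post foot and the grip top differ by 4 mm in x in that view, about 1.6° over 136 mm. That is within the limit, and about what a 1 px reading error would give.
- **Plunger:** in the side view it rests on the collar. I did not measure the plunger force separately; it follows from the foot sitting flat on the plate at the expected height.
- **Heights from two views:** these were rough. The rests came out at 26–29 mm against 24, and the V-block top corners at 24–45 mm against 42. I set final heights by feeling for contact.

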